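# Move the ratchet clamp from the cured rail to the fresh glue-up

## Task

The glue under the ratchet clamp has set: press the clamp's toothed tongue sideways at its thumb pad so that the clamp springs open, lift it off, and set it down (do not drop it) with its open jaws over the spacer block at the end of the other rail. Squeeze the handles firmly until the ratchet holds and the spacer is drawn up tight to the rail, let go, then take the clamp by its pivot block and tug it straight back towards its handles with about 10 N to make sure that it stays put. Leave it clamped there, flat on the bench, and do not disturb the glue bottle, mallet, brush and try square.

Things in the scene. Friction and masses are not known exactly. Their poses are not given: they have to be found in the camera images.
- clamp: Black nylon scissor clamp, 230 mm long, 0.48 kg, lying flat. Two arms cross at a square pivot block (28 x 28 mm, 30 mm high). Origin: on the bench under the pivot block; x to the jaws, z up. The arm with handle at +y and jaw at -y is one piece with the block and this frame; the other arm turns. Arms are 10 mm wide, 23 mm high, reach from x = -140 (handles) to 88 mm (jaws). A light spring opens them.
- pivot (a point): Centre of the pivot block, 15 mm above the clamp's underside; axes as clamp. The block's flat +y and -y sides, 28 mm apart, are the place to carry and to tug the clamp; fingers have 15 mm to each side of the middle along x.
- jaw_angle (a joint): Opening angle of the moving arm (rad), turning about the clamp's +z: about 0 when clamped tight on a glued pair 28 mm thick, 0.30 fully open, when the pad faces stand about 44 mm apart. One ratchet tooth is 0.033 rad, 2.3 mm at the pads. The teeth let the handles close and keep them from opening.
- tongue (a joint): Grey springy toothed strap, 12 mm wide, rooted on the +y handle 75 mm behind the pivot; it runs through a slot in the other handle and ends outside it in a raised thumb pad. Value: how far it is pressed down (rad): 0 up and engaged, 0.115 fully down, teeth free from about 0.07.
- thumb_pad (a point): Middle of the top of the thumb pad (20 x 22 mm), at x = -53, y = -53 mm in the clamp frame, 36 mm above the bench when up. Pressed straight down, sideways to the scissor plane, it goes down 8 mm to its stop against 1 to 4 N; the teeth are free after 5 mm. Hold it down until the arms have sprung open (0.3 s).
- handle_fixed (a point): Squeezing spot on the +y handle: middle of its 10 mm width, 11.5 mm above the bench, 112 mm behind the pivot.
- handle_moving (a point): Squeezing spot on the moving handle, likewise. Here the handles measure 68 mm over their outer sides when fully open, 34 mm when tight. Squeezing here with 20 to 25 N presses the pads nearly as far as they go; the ratchet then keeps 10 to 20 N on the work after letting go.
- pad_fixed_face (a point): Middle of the working face of the jaw pad on the arm of clamp, 70 mm ahead of the pivot, 15 mm above the bench, facing the clamp's +y. Pads are sprung rubber blocks, face 24 x 24 mm; each gives 3.5 mm in all.
- pad_moving_face (a point): Middle of the working face of the moving arm's jaw pad, opposite the other. The throat between the jaws is free for 30 mm from the pads' middle towards the pivot.
- rail_done: Rail whose glue has set, the clamp on its end at the start. Pale wood, 280 mm long, 16 thick, 45 high, on edge in two fixed dark cradles (32 mm high, the first 110 mm from the end), with a spacer block (50 x 12 x 45 mm) glued flush on its +y face at the end: 28 mm in all. Fixed. Origin: on the bench under the middle of the 28 mm at the free end; x runs along the rail, away from the end.
- rail_new: The other rail, of the same make, to be clamped next; no clamp on it. Its spacer block sits at the same place on two short dowels, still a few mm off the rail. Fixed. Origin and axes as rail_done: with the spacer home, the pair fills y = -14 to 14 mm, rail -14 to 2, spacer 2 to 14 (x from 0 to 50 mm).
- spacer_gap (a joint): Gap between the new rail and its spacer (m): 0.002 to 0.004 at the start, 0 when tight. The spacer slides along the rail's y on its dowels with about 2 N of drag.
- spacer_new: The new rail's spacer block, 50 x 12 x 45 mm. Origin and axes as rail_new, shifted in y by the gap.
- glue_bottle: Bystander: white plastic glue bottle, 60 mm across, 165 mm high, origin under its middle.
- mallet: Bystander: wooden mallet lying on the bench, head 65 x 110 x 60 mm, 200 mm round handle towards -x; origin under its head.
- glue_brush: Bystander: small brush lying on the bench along its x.
- try_square: Bystander: try square lying flat, 100 mm wooden stock along y from the origin and 150 mm steel blade along x.
- pad_fixed_shear (a joint): How far the rubber of the fixed arm's pad is dragged forward, towards the jaw tips, against its own jaw (m): 0 at rest, positive when the clamp is pulled back while its pads grip. The rubber of the two pads together gives about 1 mm per 3 N of tug (5 mm at most), after up to 3 N that the bench's friction takes up.
Not all that is in view belongs to the job. There is more than one size of the clamp; the job needs the smaller.

How it is judged (in metres and radians):
On the way, in this order (a step that is already met when the one before it is completed fails the run):
1. the ratchet is released and the clamp has sprung open (value of joint jaw_angle above 0.22 rad), for 0.2 s.
2. the open clamp lies flat on the bench with its jaws on either side of the new rail's spacer (value of joint jaw_angle above 0.18 rad and height (world z) of clamp below 0.006 m and x of pad_fixed_face in the frame of rail_new between 0.008 and 0.05 m and y of pad_fixed_face in the frame of rail_new below -0.01 m and y of pad_moving_face in the frame of rail_new above 0.01 m), for 0.1 s.
3. the ratchet alone, nothing holding the clamp, presses the spacer home against the rail (contact force between spacer_new and clamp above 4 N and value of joint spacer_gap below 0.001 m and contact force between the fingers and clamp below 0.3 N), for 0.2 s.
4. the clamp, still gripping and lying in line with the rail on the bench, is held and tugged back until its pads' rubber gives by over 1.6 mm (a tug of about 7 N) (contact force between the fingers and clamp above 2 N and contact force between spacer_new and clamp above 3 N and height (world z) of clamp below 0.004 m and angle between clamp's own z axis and vertical below 0.04 rad and angle between the x axis of clamp and the x axis of rail_new, either way round below 0.15 rad and value of joint pad_fixed_shear above 0.0016 m), for 0.1 s.
At the end, for the whole second after the job is handed in: The clamp lies flat on the bench on the new rail, gripped by its own ratchet: pads on either side of the spacer and rail, their middle 8 to 46 mm from the rail's end, at least 4 N on the spacer, its gap under 1 mm, all at rest, robot clear; bystanders upright and within 30 mm of their places (contact force between spacer_new and clamp above 4 N and value of joint spacer_gap below 0.001 m and height (world z) of clamp below 0.008 m and angle between clamp's own z axis and vertical below 0.1 rad and x of pad_fixed_face in the frame of rail_new between 0.008 and 0.046 m and y of pad_fixed_face in the frame of rail_new below -0.011 m and y of pad_moving_face in the frame of rail_new above 0.011 m and linear speed of clamp below 0.01 m/s); the robot touches nothing.
It fails at once if a bystander is pushed by more than 30 mm (distance of any of glue_bottle, mallet, glue_brush, try_square from where it was at the start of the episode above 0.03 m).
It fails at once if the glue bottle is knocked over (angle between glue_bottle's own z axis and vertical above 0.5 rad).
It fails at once if the clamp is dropped or flung (faster than 1.2 m/s) (linear speed of clamp above 1.2 m/s).
It also fails if it takes over 67 s, if anything falls off the work surface, if the arm or the gripper's body presses on something with over 40 N, if the wrist force passes 120 N, or if a joint passes its speed limit or range.

## Robot

A 6-joint arm with a two-finger parallel gripper is mounted at the origin on the work surface. World frame = base frame: x ahead of the robot, y to its left, z up, the work surface at z = 0. Lengths are in mm, angles in rad, forces in N, time in s.
With the tool pointing down it reaches from about 350 to 975 mm from the base axis. Payload 4.9 kg.
Tool frame: the origin (TCP) lies on the front face of the gripper's body, between the roots of the fingers; the fingertips stand 73 mm ahead of it and the grasp point (between the pads) lies 54 mm ahead of it; z points along the fingers, y is the direction in which the jaws open and shut (so a half turn about z gives the same grasp; the last joint's range is limited). The gripper opens to 85 mm and grips with 20 to 120 N. Pads are 22 mm wide; open, the fingers measure 114 mm over their backs; the gripper's body (76 mm by 85 mm) begins 54 mm behind the grasp point. The pads swing forward as they close: fully open they stand 13 mm farther back than shut.
Start: joints at [-1.383, 0.053, 1.613, -0, 1.476, -0.119], TCP at [188.751, -595.798, 303.904] pointing down, gripper open.
Joint ranges: [-3.01, 3.01], [-1.01, 2.22], [0.06, 2.58], [-1.02, 4.17], [0.09, 2.62], [-3.14, 3.14]. Speed limits (rad/s): [2.57, 2.57, 3.14, 3.14, 3.14, 3.14].

## Interface

Orientations are given as a unit quaternion [x, y, z, w].
In Python, from cell import env gives the robot as it stands.
- The arm moves only by the tool apply_moves, never from a script. Its argument "commands" is a list of rows, each an object of numbers: "x", "y", "z": the shift along the tool's x, y, z in m; "rx", "ry", "rz": the turn, a rotation vector about the tool's x, y, z in rad; "jaw": the finger opening in m, from 0 to 0.0854. A call has 1 to 10 rows; each row is the pose to reach, as a shift and turn from the pose commanded when the call began, along the tool's axes at that moment; what a row does not reach only later rows make up. A row lasts 1/8 s, in which the tool goes at most 62.5 mm and 10.7 degrees, less where a joint would pass 70% of its speed; a pose out of reach is approached as far as the arm can. A call with a gripper value outside its range is refused whole. The fingers move at their own pace and stop on an object; "force" is the grip in N (left out, the last holds). Time passes only in rows, so rows that repeat a pose let the fingers close. It gives the time, the measured TCP pose, the force and the opening at its end, in the units of the state.
- env.read_state(): the state, without advancing time (a new reading comes with each control period).
- env.read_camera(name): name is "side" or "top"; returns a dict with "color" (384x512x3 uint8, blue, green, red), "intrinsics" (3x3 intrinsics, pixels), "cam_to_world" (4x4, takes a point from camera to world coordinates). Camera axes: x right, y down, z forward; pixel columns grow to the right and rows downward; lengths in mm; the calibration is good to about 2 mm. A picture is of the moment at which its call begins. There is no depth.
- env.sign_off(): hands the job in, once; it reports no verdict.
The state is a dict: "time": time; "qpos": joint angles; "qvel": joint speeds; "tau": joint torques, N m; "eef_pos": TCP position; "tool_rot": TCP orientation; "wrist_force": force on the tool from outside, world axes, zero at the start; "torque": the same for the moment, N m; "width": finger opening in mm.
Only numpy, scipy, OpenCV 4.12 (cv2) and the standard library are available. Lean on these libraries where they do the work, as an engineer would, in place of code of your own. Each camera call takes 0.05 s, during which the arm holds its last target.

## Working session

There is one attempt and no reset: what is moved stays moved. The work goes in short steps, Python scripts to look and compute and a tool call to move; the robot and the scene stay as the last step left them, time stands still between calls to the robot, and variables do not carry over. Pictures are saved under pics/ and viewed, and the job is handed in when it is done.

Besides the shell and the picture viewer there is one more tool, called as name([rows], argument=value, ...), one row to a line, values as JSON. apply_moves: Moves the arm, as the interface text tells. Its arguments: {"type":"object","properties":{"commands":{"type":"array","items":{"type":"object","properties":{"x":{"type":"number"},"y":{"type":"number"},"z":{"type":"number"},"rx":{"type":"number"},"ry":{"type":"number"},"rz":{"type":"number"},"jaw":{"type":"number"}}}},"force":{"type":"number"}},"required":["commands"]}

```bash
mkdir -p pics; ls; python3 - <<'E'
from cell import env
import cv2,numpy as np
s=env.read_state();print(s)
for n in("top","side"):
    c=env.read_camera(n);cv2.imwrite(f"pics/{n}0.png",c["color"]);print(n,c["intrinsics"],np.round(c["cam_to_world"],4).tolist())
E
```

```text
pics
{'time': 0.0, 'qpos': array([-1.38298941e+00,  5.33894043e-02,  1.61428771e+00, -1.26245800e-05,
        1.47600039e+00, -1.18975464e-01]), 'qvel': array([1.34435623e-03, 8.55319402e-05, 1.05277778e-03, 3.99075343e-04,
       1.41553991e-03, 9.17790877e-04]), 'tau': array([-3.23190661e-04, -3.93682730e+01, -3.70180857e+01, -1.53599372e-04,
        7.20401396e-03, -1.32637197e-05]), 'eef_pos': array([ 188.66951599, -595.34916729,  302.64644267]), 'tool_rot': array([ 9.88257991e-01,  1.52790892e-01, -4.21483545e-05, -1.04159211e-03]), 'wrist_force': array([ 0.56437542,  0.86686144, -0.70238935]), 'torque': array([-0.00610352,  0.01158392,  0.0404339 ]), 'width': 85.01775723215871}
top [[489.70643502   0.         248.30477787]
 [  0.         489.70643502 179.38719117]
 [  0.           0.           1.        ]] [[-0.0043, -0.9782, 0.2076, 144.4122], [-1.0, 0.0039, -0.0024, 16.5514], [0.0015, -0.2077, -0.9782, 1571.7057], [0.0, 0.0, 0.0, 1.0]]
side [[395.73146372   0.         254.87128569]
 [  0.         395.73146372 188.01489304]
 [  0.           0.           1.        ]] [[-0.8615, -0.317, 0.3966, 29.309], [-0.5077, 0.5466, -0.666, 725.4916], [-0.0057, -0.7751, -0.6318, 747.5478], [0.0, 0.0, 0.0, 1.0]]
```

View pics/top0.png

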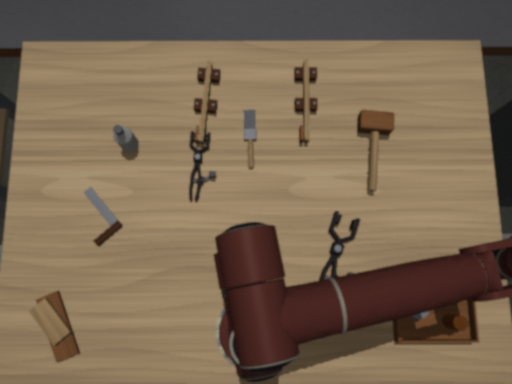

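View pics/side0.png

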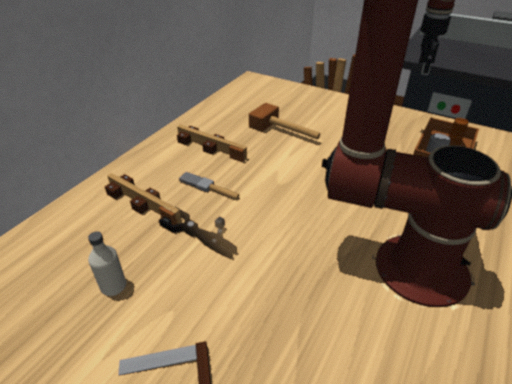

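Candidates for the clamp: the closed one on the left rail's end at about (198,165), and the open one lying free at about (337,250) in the top view, which is the larger. The job needs the one on the rail. Rail candidates: the left one (205,105) carries the clamp, so it is done; the right one (306,105) is new.

```bash
python3 - <<'E'
import cv2
t=cv2.imread("pics/top0.png");s=cv2.imread("pics/side0.png")
a=cv2.resize(t[55:215,170:260],None,fx=3.7,fy=3.7,interpolation=cv2.INTER_CUBIC)
b=cv2.resize(t[55:215,285:345],None,fx=3.7,fy=3.7,interpolation=cv2.INTER_CUBIC)
c=cv2.convertScaleAbs(cv2.hconcat([a,b]),alpha=1.6)
cv2.imwrite("pics/c1.png",c)
d=cv2.resize(s[120:265,95:255],None,fx=4,fy=4,interpolation=cv2.INTER_CUBIC)
cv2.imwrite("pics/c2.png",cv2.convertScaleAbs(d,alpha=1.6))
E
```

```text
(no output)
```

View pics/c1.png

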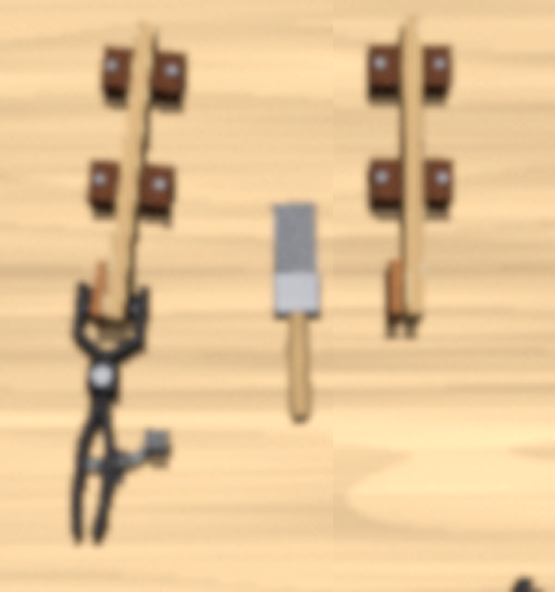

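View pics/c2.png

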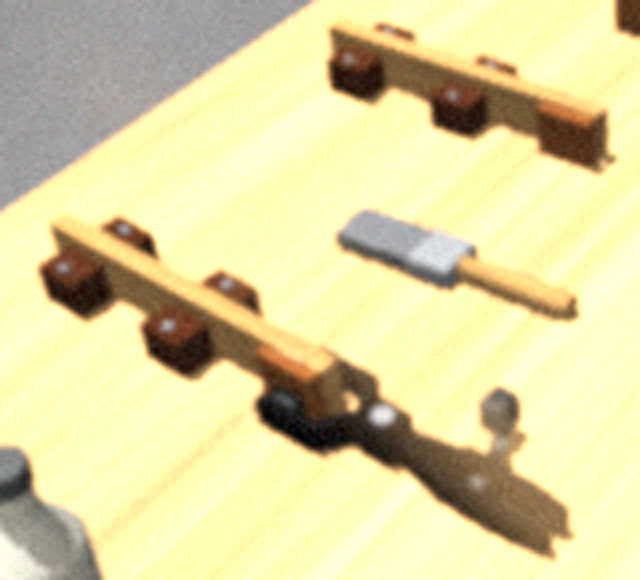

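```bash
cat > h.py <<'E'
import cv2,numpy as np
from cell import env
def ray(c,u,v,z):
    K=c["intrinsics"];T=c["cam_to_world"]
    d=T[:3,:3]@np.linalg.inv(K)@np.array([u,v,1.]);o=T[:3,3]
    return o+d*(z-o[2])/d[2]
def proj(c,p):
    T=c["cam_to_world"];q=T[:3,:3].T@(np.asarray(p,float)-T[:3,3]);q=c["intrinsics"]@q
    return q[:2]/q[2]
def crop(im,u0,v0,u1,v1,f,name,a=1.6,grid=10):
    d=cv2.resize(im[v0:v1,u0:u1],None,fx=f,fy=f,interpolation=cv2.INTER_CUBIC)
    d=cv2.convertScaleAbs(d,alpha=a)
    for u in range(-(-u0//grid)*grid,u1,grid):
        x=int((u-u0+.5)*f);cv2.line(d,(x,0),(x,6),(0,0,255),1);cv2.putText(d,str(u),(x,16),0,.35,(0,0,255))
    for v in range(-(-v0//grid)*grid,v1,grid):
        y=int((v-v0+.5)*f);cv2.line(d,(0,y),(6,y),(0,0,255),1);cv2.putText(d,str(v),(8,y+4),0,.35,(0,0,255))
    cv2.imwrite(name,d)
E
python3 - <<'E'
from h import *
t=cv2.imread("pics/top0.png");s=cv2.imread("pics/side0.png")
crop(t,180,120,230,205,7,"pics/d1.png");crop(t,285,55,330,150,6,"pics/d2.png")
crop(s,150,185,245,265,8,"pics/d3.png");crop(s,170,115,255,170,9,"pics/d4.png")
h=cv2.cvtColor(t,cv2.COLOR_BGR2HSV).astype(int)
for v in(75,85,92,115,120,125,130,135):print(v,t[v,296:316].tolist())
E
```

```text
75 [[26, 39, 64], [28, 40, 66], [28, 41, 67], [28, 42, 68], [25, 39, 66], [28, 41, 66], [33, 48, 70], [50, 72, 92], [69, 98, 120], [79, 111, 135], [83, 115, 139], [81, 114, 136], [72, 102, 124], [51, 73, 95], [31, 45, 70], [26, 39, 66], [28, 41, 67], [29, 43, 68], [28, 41, 66], [32, 47, 70]]
85 [[94, 123, 143], [94, 122, 143], [94, 122, 143], [93, 122, 143], [93, 122, 143], [91, 119, 139], [79, 106, 125], [62, 86, 103], [65, 91, 111], [76, 108, 131], [82, 114, 138], [80, 112, 136], [82, 112, 134], [84, 113, 134], [91, 120, 140], [93, 122, 143], [94, 123, 144], [95, 124, 144], [94, 123, 144], [95, 124, 144]]
92 [[97, 128, 149], [98, 128, 149], [98, 128, 149], [98, 128, 149], [98, 128, 149], [94, 123, 144], [83, 109, 129], [61, 84, 101], [61, 87, 106], [76, 106, 129], [81, 113, 137], [80, 112, 135], [81, 111, 133], [86, 115, 136], [95, 124, 144], [98, 127, 148], [98, 128, 149], [98, 128, 149], [97, 127, 148], [98, 127, 149]]
115 [[99, 128, 149], [95, 124, 145], [94, 122, 142], [93, 122, 142], [93, 121, 142], [91, 119, 138], [78, 104, 122], [58, 81, 96], [61, 87, 104], [78, 109, 130], [
[... 744 characters left out ...]
22, 143], [94, 123, 143], [94, 122, 143], [94, 122, 143]]
130 [[97, 126, 147], [92, 121, 142], [80, 106, 125], [53, 75, 94], [39, 61, 89], [44, 71, 106], [47, 76, 112], [54, 80, 110], [70, 95, 116], [85, 114, 133], [86, 117, 138], [82, 114, 136], [85, 115, 138], [90, 119, 141], [94, 123, 144], [96, 124, 145], [96, 125, 145], [95, 124, 145], [96, 125, 145], [96, 125, 146]]
135 [[106, 138, 160], [103, 133, 156], [88, 117, 138], [59, 81, 102], [39, 61, 89], [44, 70, 104], [46, 74, 109], [49, 75, 104], [65, 91, 111], [82, 112, 131], [84, 116, 138], [82, 115, 138], [84, 116, 140], [93, 125, 147], [102, 133, 156], [106, 137, 160], [106, 138, 160], [106, 137, 159], [107, 138, 160], [106, 137, 160]]
```

View pics/d1.png

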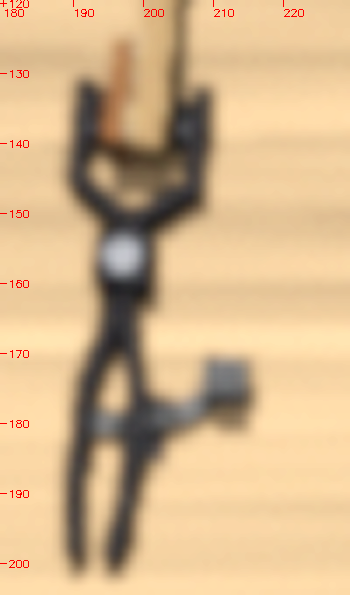

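View pics/d2.png

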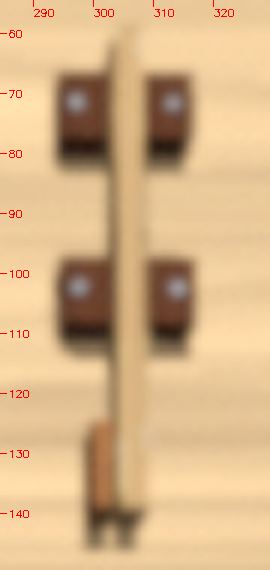

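View pics/d3.png

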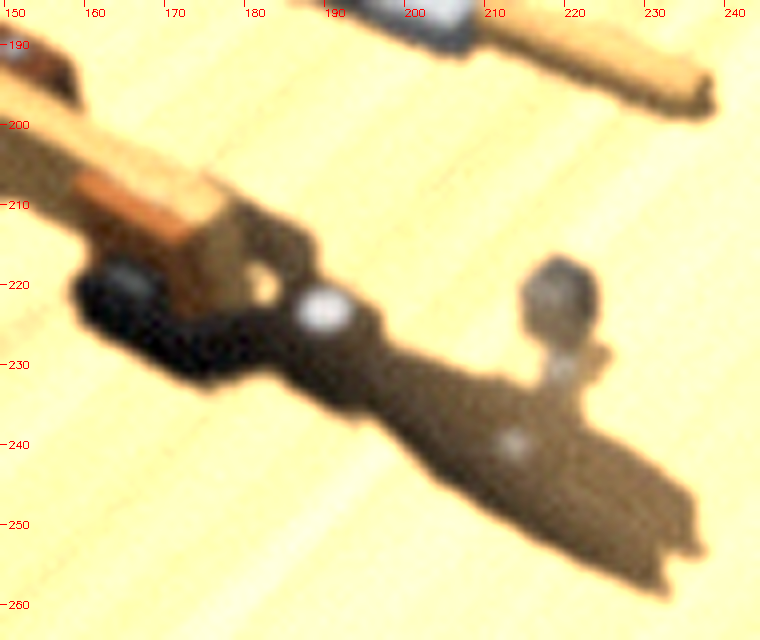

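View pics/d4.png

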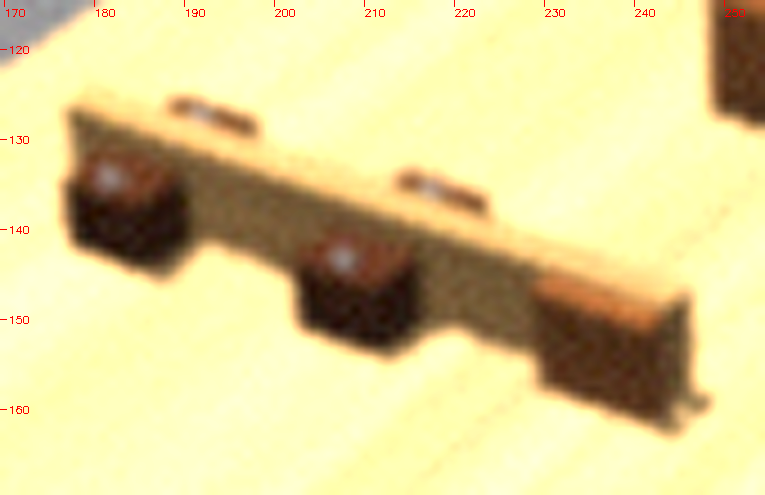

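```bash
python3 - <<'E'
from h import *
ct=env.read_camera("top");cs=env.read_camera("side")
t=ct["color"];s=cs["color"]
def blob(im,u,v,r=4):
    p=im[v-r:v+r+1,u-r:u+r+1].astype(float); b=p[...,0]-0.45*p[...,2]  # blueish
    b=b-np.percentile(b,60);b[b<0]=0
    yy,xx=np.mgrid[-r:r+1,-r:r+1]
    w=b*(np.hypot(xx,yy)<=r);return u+(w*xx).sum()/w.sum(),v+(w*yy).sum()/w.sum()
def tri(a,b):
    A=[];B=[]
    for c,(u,v) in((ct,a),(cs,b)):
        K=c["intrinsics"];T=c["cam_to_world"];d=T[:3,:3]@np.linalg.inv(K)@[u,v,1];d/=np.linalg.norm(d)
        P=np.eye(3)-np.outer(d,d);A.append(P);B.append(P@T[:3,3])
    return np.linalg.solve(sum(A),sum(B))
print("new screws")
for (u,v),(a,b) in zip([(297,71),(313,71),(297,102),(313,102)],[(181,134),(191,127),(206,143),(216,135)]):
    p=blob(t,u,v,3);q=blob(s,a,b,3);print(np.round(p,2),np.round(ray(ct,*p,32),1),np.round(ray(cs,*q,32),1))
print("pivot disc")
p=blob(t,197,156,4);q=blob(s,190,223,4);print(p,q,np.round(ray(ct,*p,30),1),np.round(ray(cs,*q,30),1),tri(p,q))
print("pad top guess",np.round(ray(ct,211,173.5,36),1))
print("side pad",np.round(ray(cs,218.5,221,36),1),tri((211,173.5),(218.5,221)))
print("handles",[np.round(ray(ct,u,v,23),1) for u,v in((190.5,200),(195.3,200))])
print("rail new top c",[np.round(ray(ct,u,v,45),1) for u,v in((306.,75),(306,92),(306.3,115),(306.3,130),(306.2,139.5))])
print("side rail end edges",[np.round(ray(cs,u,v,45),1) for u,v in((245.3,147),(241,149.5))])
E
```

```text
new screws
[297.18  71.48] [ 842.6 -153.7   32. ] [ 844.3 -154.5   32. ]
[313.46  71.69] [ 841.7 -208.6   32. ] [ 846.5 -213.6   32. ]
[297.63 102.33] [ 732.6 -152.4   32. ] [ 734.  -152.4   32. ]
[314.08 102.49] [ 731.8 -207.1   32. ] [ 736.4 -212.3   32. ]
pivot disc
(np.float64(197.01087828800712), np.float64(155.97699509585377)) (np.float64(190.19339132337655), np.float64(223.25696154056567)) [550.1 179.2  30. ] [551.3 177.7  30. ] [549.8336542  179.0520095   31.78390371]
pad top guess [490.2 132.6  36. ]
side pad [488.8 138.9  36. ] [492.3083333  133.33750279  29.47381812]
handles [array([406.4, 198.2,  23. ]), array([406.3, 182.8,  23. ])]
rail new top c [array([ 824. , -181.4,   45. ]), array([ 763.7, -179.7,   45. ]), array([ 683.6, -178.3,   45. ]), array([ 632.2, -176.8,   45. ]), array([ 600. , -175.6,   45. ])]
side rail end edges [array([ 603.1, -179.6,   45. ]), array([ 607.4, -160.4,   45. ])]
```

```bash
cat >> h.py <<'E'
from scipy.spatial.transform import Rotation as Ro
def go(x,y,z,yaw):
    """print shift (tool axes, m) & rz to bring TCP to world mm pose, tool down, tool-x at yaw"""
    s=env.read_state();R=Ro.from_quat(s["tool_rot"]);d=np.array([x,y,z])-s["eef_pos"]
    T=Ro.from_euler('z',yaw)*Ro.from_quat([1,0,0,0])
    print("t",s["time"],"pos",np.round(s["eef_pos"],1),"w",round(s["width"],1),"F",np.round(s["wrist_force"],1))
    print("shift m",np.round(R.inv().apply(d)/1000,4),"rot",np.round((R.inv()*T).as_rotvec(),4))
E
python3 - <<'E'
from h import *
ct=env.read_camera("top");t=ct["color"]
crop(t,190,60,225,145,7,"pics/e1.png")
for a in((200.5,74.5),(216,75.5),(197.5,104.5),(212.7,106)):pass
go(491.5,132,200,-0.09)
E
```

```text
t 0.25 pos [ 188.7 -595.6  303.3] w 85.3 F [ 0.3 -0.8 -0.6]
shift m [ 0.5084 -0.6021  0.104 ] rot [-1.000e-03  1.000e-04  3.968e-01]
```

View pics/e1.png

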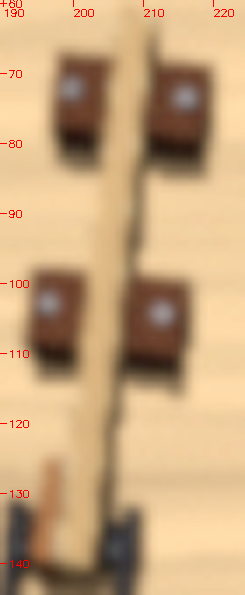

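apply_moves([
  {"x": 0.508, "y": -0.602, "z": 0.06, "rz": 0.397, "jaw": 0},
  {"x": 0.508, "y": -0.602, "z": 0.06, "rz": 0.397, "jaw": 0},
  {"x": 0.508, "y": -0.602, "z": 0.06, "rz": 0.397, "jaw": 0},
  {"x": 0.508, "y": -0.602, "z": 0.06, "rz": 0.397, "jaw": 0},
  {"x": 0.508, "y": -0.602, "z": 0.06, "rz": 0.397, "jaw": 0},
  {"x": 0.508, "y": -0.602, "z": 0.06, "rz": 0.397, "jaw": 0},
  {"x": 0.508, "y": -0.602, "z": 0.06, "rz": 0.397, "jaw": 0},
  {"x": 0.508, "y": -0.602, "z": 0.06, "rz": 0.397, "jaw": 0},
  {"x": 0.508, "y": -0.602, "z": 0.06, "rz": 0.397, "jaw": 0},
  {"x": 0.508, "y": -0.602, "z": 0.06, "rz": 0.397, "jaw": 0},
])

```text
$.commands[0]: bad value
```

```bash
python3 - <<'E'
from h import *
go(491.5,132,130,-0.09)
E
```

```text
t 0.25 pos [ 188.7 -595.6  303.3] w 85.3 F [ 0.3 -0.8 -0.6]
shift m [ 0.5084 -0.602   0.174 ] rot [-1.000e-03  1.000e-04  3.968e-01]
```

apply_moves([
  {"x": 0.04, "y": -0.047, "z": 0.005, "rz": 0.04, "jaw": 0.001},
  {"x": 0.08, "y": -0.094, "z": 0.01, "rz": 0.08, "jaw": 0.001},
  {"x": 0.12, "y": -0.141, "z": 0.015, "rz": 0.12, "jaw": 0.001},
  {"x": 0.16, "y": -0.188, "z": 0.02, "rz": 0.16, "jaw": 0.001},
  {"x": 0.2, "y": -0.235, "z": 0.025, "rz": 0.2, "jaw": 0.001},
  {"x": 0.24, "y": -0.282, "z": 0.03, "rz": 0.24, "jaw": 0.001},
  {"x": 0.28, "y": -0.33, "z": 0.035, "rz": 0.28, "jaw": 0.001},
  {"x": 0.32, "y": -0.38, "z": 0.04, "rz": 0.32, "jaw": 0.001},
])

```text
$.commands[0]: bad value
```

```bash
python3 - <<'E'
from h import *
go(491.5,132,130,-0.09)
E
```

```text
t 0.25 pos [ 188.7 -595.6  303.3] w 85.3 F [ 0.3 -0.8 -0.6]
shift m [ 0.5084 -0.602   0.174 ] rot [-1.000e-03  1.000e-04  3.968e-01]
```

apply_moves([
  {"x": 0.04, "y": -0.047, "z": 0.005, "rx": 0.0, "ry": 0.0, "rz": 0.04, "jaw": 0.02},
], force=30)

```text
time: 0.38
eef_pos: [211.9, -540.3, 298.4]
tool_rot: [0.991, 0.131, -0.0, 0.0]
wrist_force: [1.8, 0.2, -0.2]
width: 69.8
```

apply_moves([
  {"x": 0.466, "y": -0.552, "z": 0.055, "rx": 0.0, "ry": 0.0, "rz": 0.357, "jaw": 0.0},
  {"x": 0.466, "y": -0.552, "z": 0.055, "rx": 0.0, "ry": 0.0, "rz": 0.357, "jaw": 0.0},
  {"x": 0.466, "y": -0.552, "z": 0.055, "rx": 0.0, "ry": 0.0, "rz": 0.357, "jaw": 0.0},
  {"x": 0.466, "y": -0.552, "z": 0.055, "rx": 0.0, "ry": 0.0, "rz": 0.357, "jaw": 0.0},
  {"x": 0.466, "y": -0.552, "z": 0.055, "rx": 0.0, "ry": 0.0, "rz": 0.357, "jaw": 0.0},
  {"x": 0.466, "y": -0.552, "z": 0.055, "rx": 0.0, "ry": 0.0, "rz": 0.357, "jaw": 0.0},
  {"x": 0.466, "y": -0.552, "z": 0.055, "rx": 0.0, "ry": 0.0, "rz": 0.357, "jaw": 0.0},
  {"x": 0.466, "y": -0.552, "z": 0.055, "rx": 0.0, "ry": 0.0, "rz": 0.357, "jaw": 0.0},
  {"x": 0.466, "y": -0.552, "z": 0.055, "rx": 0.0, "ry": 0.0, "rz": 0.357, "jaw": 0.0},
  {"x": 0.466, "y": -0.552, "z": 0.055, "rx": 0.0, "ry": 0.0, "rz": 0.357, "jaw": 0.0},
])

```text
time: 1.62
eef_pos: [475.4, 28.6, 251.6]
tool_rot: [0.999, -0.045, 0.001, 0.0]
wrist_force: [0.8, -0.8, 0.0]
width: -0.1
```

```bash
python3 - <<'E'
from h import *
go(491.5,132,130,-0.09)
E
```

```text
t 1.625 pos [475.4  28.6 251.6] w -0.1 F [ 0.8 -0.8  0. ]
shift m [ 0.0066 -0.1045  0.1216] rot [ 0.0002 -0.0012  0.0002]
```

apply_moves([
  {"x": 0.0066, "y": -0.1045, "z": 0.06, "rx": 0.0, "ry": 0.0, "rz": 0.0, "jaw": 0.0},
  {"x": 0.0066, "y": -0.1045, "z": 0.1, "rx": 0.0, "ry": 0.0, "rz": 0.0, "jaw": 0.0},
  {"x": 0.0066, "y": -0.1045, "z": 0.1216, "rx": 0.0, "ry": 0.0, "rz": 0.0, "jaw": 0.0},
  {"x": 0.0066, "y": -0.1045, "z": 0.1216, "rx": 0.0, "ry": 0.0, "rz": 0.0, "jaw": 0.0},
])

```text
time: 2.12
eef_pos: [488.1, 130.4, 126.0]
tool_rot: [0.999, -0.044, -0.004, 0.001]
wrist_force: [-0.7, -0.3, 0.7]
width: 0.2
```

```bash
python3 - <<'E'
from h import *
cs=env.read_camera("side");crop(cs["color"],140,120,270,265,4.1,"pics/f1.png")
go(491.5,132,111,-0.09)
s=env.read_state();tip=s["eef_pos"]+Ro.from_quat(s["tool_rot"]).apply([0,0,73]);print(tip,proj(cs,tip),proj(cs,tip-[0,0,21]))
E
```

```text
t 2.175 pos [490.  130.  128.7] w 0.0 F [-0.3  0.2  1.2]
shift m [ 0.0014 -0.0022  0.0177] rot [0.0009 0.0033 0.0008]
[489.70167144 129.93204698  55.70928985] [219.69094363 213.23520306] [220.19032544 219.16624389]
```

View pics/f1.png

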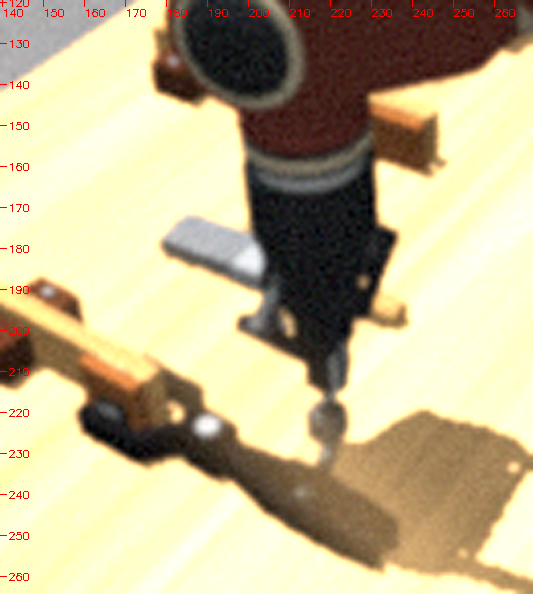

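apply_moves([
  {"x": 0.0014, "y": -0.002, "z": 0.01, "rx": 0.0, "ry": 0.0, "rz": 0.0, "jaw": 0.0},
  {"x": 0.0014, "y": -0.002, "z": 0.019, "rx": 0.0, "ry": 0.0, "rz": 0.0, "jaw": 0.0},
  {"x": 0.0014, "y": -0.002, "z": 0.019, "rx": 0.0, "ry": 0.0, "rz": 0.0, "jaw": 0.0},
])

```text
time: 2.55
eef_pos: [492.4, 131.3, 110.7]
tool_rot: [0.999, -0.045, -0.0, 0.0]
wrist_force: [-0.2, -0.4, -0.1]
width: 0.4
```

apply_moves([
  {"x": 0.0, "y": 0.0, "z": 0.003, "rx": 0.0, "ry": 0.0, "rz": 0.0, "jaw": 0.0},
  {"x": 0.0, "y": 0.0, "z": 0.005, "rx": 0.0, "ry": 0.0, "rz": 0.0, "jaw": 0.0},
  {"x": 0.0, "y": 0.0, "z": 0.006, "rx": 0.0, "ry": 0.0, "rz": 0.0, "jaw": 0.0},
  {"x": 0.0, "y": 0.0, "z": 0.006, "rx": 0.0, "ry": 0.0, "rz": 0.0, "jaw": 0.0},
])

```text
time: 3.05
eef_pos: [492.8, 131.7, 105.1]
tool_rot: [0.999, -0.045, 0.0, 0.0]
wrist_force: [0.2, -1.4, 2.3]
width: -0.1
```

Contact (2.3 N). Press on a few mm and hold.

apply_moves([
  {"x": 0.0, "y": 0.0, "z": 0.002, "rx": 0.0, "ry": 0.0, "rz": 0.0, "jaw": 0.0},
  {"x": 0.0, "y": 0.0, "z": 0.003, "rx": 0.0, "ry": 0.0, "rz": 0.0, "jaw": 0.0},
  {"x": 0.0, "y": 0.0, "z": 0.003, "rx": 0.0, "ry": 0.0, "rz": 0.0, "jaw": 0.0},
  {"x": 0.0, "y": 0.0, "z": 0.003, "rx": 0.0, "ry": 0.0, "rz": 0.0, "jaw": 0.0},
  {"x": 0.0, "y": 0.0, "z": 0.003, "rx": 0.0, "ry": 0.0, "rz": 0.0, "jaw": 0.0},
])

```text
time: 3.68
eef_pos: [492.6, 131.7, 102.0]
tool_rot: [0.999, -0.045, 0.0, 0.0]
wrist_force: [0.7, -0.9, 3.2]
width: -0.2
```

```bash
python3 - <<'E'
from h import *
cs=env.read_camera("side");crop(cs["color"],140,120,270,265,4.1,"pics/f2.png")
E
```

```text
(no output)
```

View pics/f2.png

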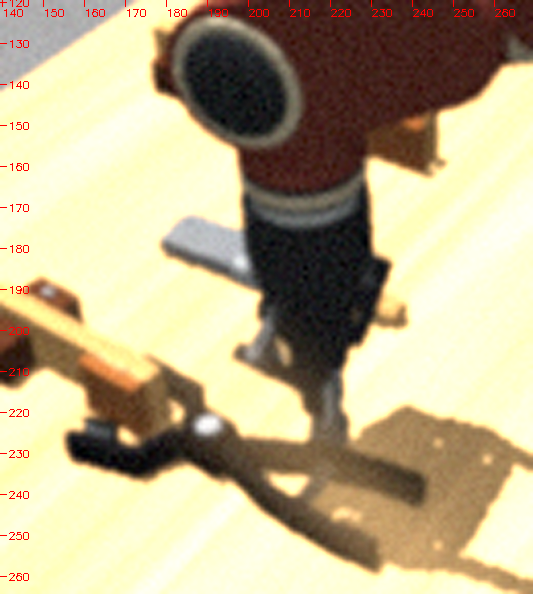

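apply_moves([
  {"x": 0.0, "y": 0.0, "z": -0.03, "rx": 0.0, "ry": 0.0, "rz": 0.0, "jaw": 0.0},
  {"x": 0.0, "y": 0.0, "z": -0.08, "rx": 0.0, "ry": 0.0, "rz": 0.0, "jaw": 0.03},
  {"x": -0.05, "y": 0.05, "z": -0.13, "rx": 0.0, "ry": 0.0, "rz": 0.0, "jaw": 0.06},
  {"x": -0.05, "y": 0.1, "z": -0.15, "rx": 0.0, "ry": 0.0, "rz": 0.0, "jaw": 0.06},
  {"x": -0.05, "y": 0.15, "z": -0.15, "rx": 0.0, "ry": 0.0, "rz": 0.0, "jaw": 0.06},
  {"x": -0.05, "y": 0.15, "z": -0.15, "rx": 0.0, "ry": 0.0, "rz": 0.0, "jaw": 0.06},
])

```text
time: 4.47
eef_pos: [428.7, -15.7, 252.2]
tool_rot: [0.999, -0.048, 0.001, -0.0]
wrist_force: [-0.0, -0.0, -0.6]
width: 59.9
```

```bash
python3 - <<'E'
from h import *
cs=env.read_camera("side");crop(cs["color"],140,180,260,270,6.4,"pics/g2.png")
ct=env.read_camera("top");crop(ct["color"],170,110,270,210,6,"pics/g1.png")
E
```

```text
(no output)
```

View pics/g1.png

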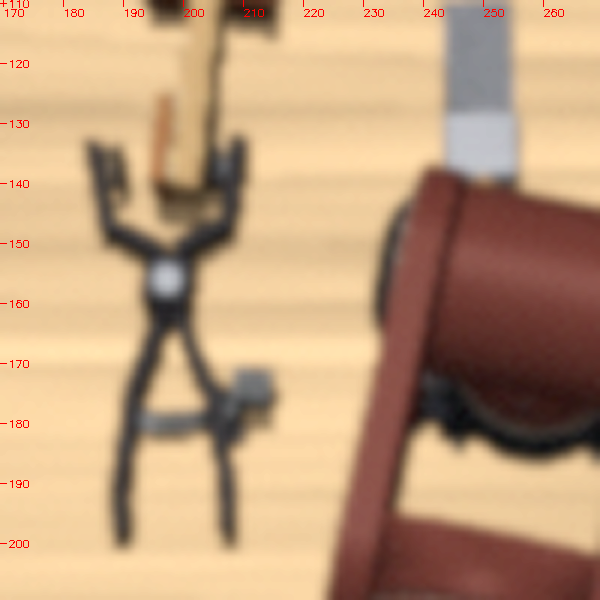

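View pics/g2.png

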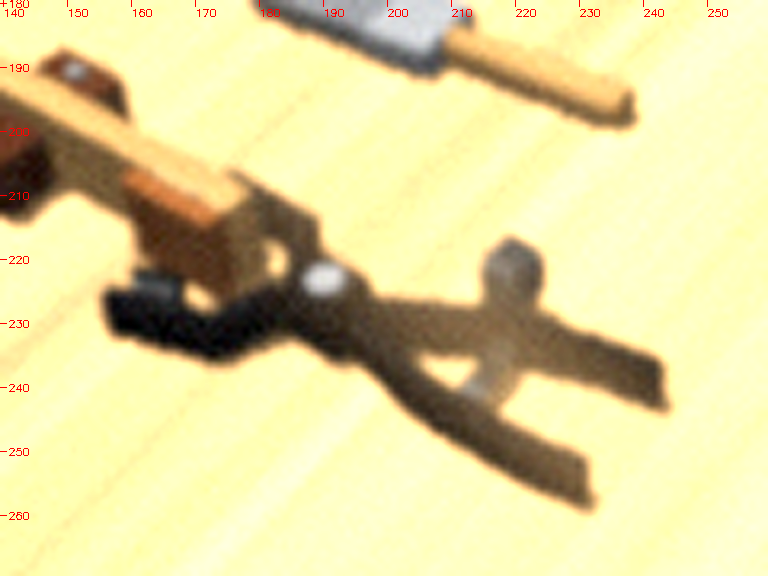

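```bash
python3 - <<'E'
from h import *
go(550.5,178.7,140,-0.09)
E
```

```text
t 4.575 pos [428.8 -13.1 251.2] w 60.3 F [ 0.1 -0.1 -0.2]
shift m [ 0.1038 -0.202   0.1114] rot [-0.0015  0.001  -0.0018]
```

apply_moves([
  {"x": 0.03, "y": -0.055, "z": 0.0, "rx": 0.0, "ry": 0.0, "rz": 0.0, "jaw": 0.056},
  {"x": 0.056, "y": -0.11, "z": 0.0, "rx": 0.0, "ry": 0.0, "rz": 0.0, "jaw": 0.056},
  {"x": 0.08, "y": -0.16, "z": 0.03, "rx": 0.0, "ry": 0.0, "rz": 0.0, "jaw": 0.056},
  {"x": 0.104, "y": -0.202, "z": 0.06, "rx": 0.0, "ry": 0.0, "rz": 0.0, "jaw": 0.056},
  {"x": 0.104, "y": -0.202, "z": 0.1, "rx": 0.0, "ry": 0.0, "rz": 0.0, "jaw": 0.056},
  {"x": 0.104, "y": -0.202, "z": 0.11, "rx": 0.0, "ry": 0.0, "rz": 0.0, "jaw": 0.056},
  {"x": 0.104, "y": -0.202, "z": 0.11, "rx": 0.0, "ry": 0.0, "rz": 0.0, "jaw": 0.056},
])

```text
time: 5.45
eef_pos: [550.0, 179.4, 141.0]
tool_rot: [0.999, -0.045, -0.001, 0.0]
wrist_force: [0.5, -1.0, 0.9]
width: 56.0
```

```bash
python3 - <<'E'
from h import *
cs=env.read_camera("side");crop(cs["color"],130,110,260,270,3.6,"pics/g3.png")
ct=env.read_camera("top");crop(ct["color"],150,110,270,230,5,"pics/g4.png")
go(550.5,178.7,76,-0.09)
E
```

```text
t 5.55 pos [551.6 179.  143.5] w 56.0 F [ 0.6  0.3 -0.1]
shift m [-0.0012  0.0005  0.0675] rot [-0.0009 -0.0024 -0.0001]
```

View pics/g3.png

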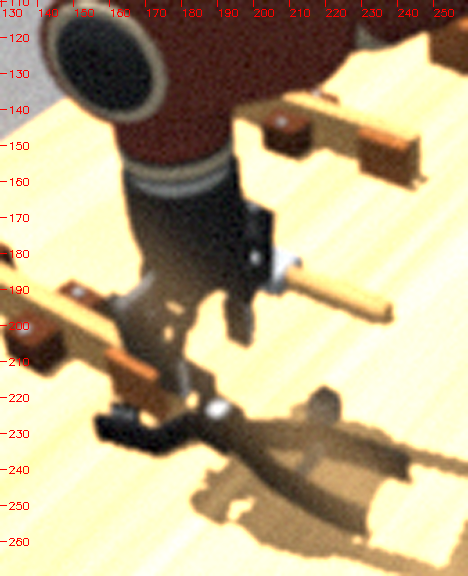

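View pics/g4.png

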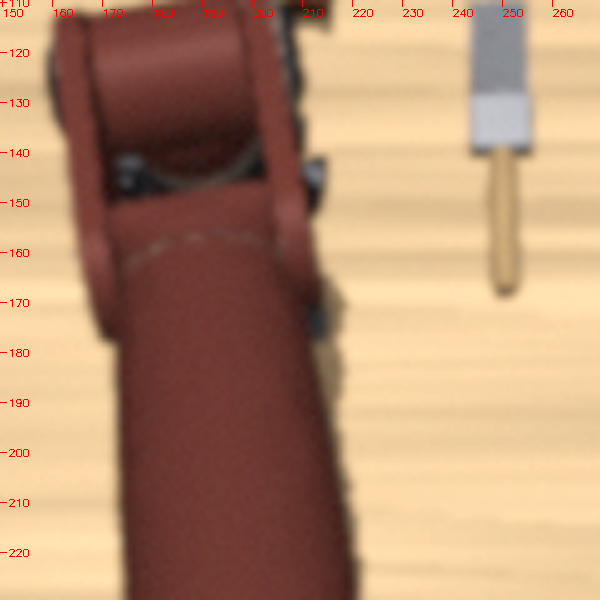

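apply_moves([
  {"x": 0.0, "y": 0.0, "z": 0.02, "rx": 0.0, "ry": 0.0, "rz": 0.0, "jaw": 0.056},
  {"x": -0.001, "y": 0.0, "z": 0.04, "rx": 0.0, "ry": 0.0, "rz": 0.0, "jaw": 0.056},
  {"x": -0.001, "y": 0.0, "z": 0.055, "rx": 0.0, "ry": 0.0, "rz": 0.0, "jaw": 0.056},
  {"x": -0.001, "y": 0.0, "z": 0.066, "rx": 0.0, "ry": 0.0, "rz": 0.0, "jaw": 0.056},
  {"x": -0.001, "y": 0.0, "z": 0.066, "rx": 0.0, "ry": 0.0, "rz": 0.0, "jaw": 0.056},
])

```text
time: 6.18
eef_pos: [549.2, 178.6, 74.3]
tool_rot: [0.999, -0.045, -0.001, 0.0]
wrist_force: [-0.1, 0.6, -0.1]
width: 56.0
```

apply_moves([
  {"x": 0.0, "y": 0.0, "z": 0.0, "rx": 0.0, "ry": 0.0, "rz": 0.0, "jaw": 0.035},
  {"x": 0.0, "y": 0.0, "z": 0.0, "rx": 0.0, "ry": 0.0, "rz": 0.0, "jaw": 0.02},
  {"x": 0.0, "y": 0.0, "z": 0.0, "rx": 0.0, "ry": 0.0, "rz": 0.0, "jaw": 0.02},
  {"x": 0.0, "y": 0.0, "z": 0.0, "rx": 0.0, "ry": 0.0, "rz": 0.0, "jaw": 0.02},
], force=45)

```text
time: 6.68
eef_pos: [550.7, 178.5, 76.9]
tool_rot: [0.999, -0.045, 0.001, 0.0]
wrist_force: [-0.6, -4.5, 6.2]
width: 27.1
```

```bash
python3 - <<'E'
from h import *
cs=env.read_camera("side");crop(cs["color"],130,110,260,270,3.6,"pics/g5.png")
go(550.5,178.7,76,-0.09)
E
```

```text
t 6.725 pos [550.7 178.5  76.9] w 27.6 F [-0.4 -4.   5.2]
shift m [-0.0002 -0.0002  0.0009] rot [ 0.0004 -0.0016 -0.0004]
```

View pics/g5.png

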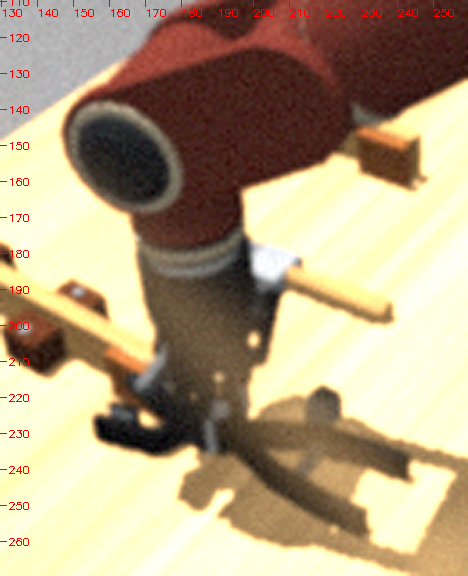

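apply_moves([
  {"x": 0.0, "y": 0.005, "z": 0.0, "rx": 0.0, "ry": 0.0, "rz": 0.0, "jaw": 0.02},
  {"x": 0.0, "y": 0.005, "z": -0.01, "rx": 0.0, "ry": 0.0, "rz": 0.0, "jaw": 0.02},
  {"x": 0.0, "y": 0.005, "z": -0.03, "rx": 0.0, "ry": 0.0, "rz": 0.0, "jaw": 0.02},
  {"x": 0.0, "y": 0.005, "z": -0.06, "rx": 0.0, "ry": 0.0, "rz": 0.0, "jaw": 0.02},
  {"x": 0.0, "y": 0.005, "z": -0.09, "rx": 0.0, "ry": 0.0, "rz": 0.0, "jaw": 0.02},
  {"x": 0.0, "y": 0.005, "z": -0.12, "rx": 0.0, "ry": 0.0, "rz": 0.0, "jaw": 0.02},
  {"x": 0.0, "y": 0.005, "z": -0.13, "rx": 0.0, "ry": 0.0, "rz": 0.0, "jaw": 0.02},
  {"x": 0.0, "y": 0.005, "z": -0.13, "rx": 0.0, "ry": 0.0, "rz": 0.0, "jaw": 0.02},
])

```text
time: 7.72
eef_pos: [549.5, 173.8, 206.3]
tool_rot: [0.999, -0.045, 0.0, -0.0]
wrist_force: [0.9, -0.1, -6.0]
width: 27.0
```

```bash
python3 - <<'E'
from h import *
cs=env.read_camera("side");crop(cs["color"],110,60,280,270,2.8,"pics/g6.png")
go(556,-178.6,205,-0.013)
E
```

```text
t 7.775 pos [548.9 173.7 205. ] w 27.1 F [-0.4 -0.5 -5.5]
shift m [3.870e-02 3.502e-01 1.000e-04] rot [ 0.0004  0.0012 -0.0771]
```

View pics/g6.png

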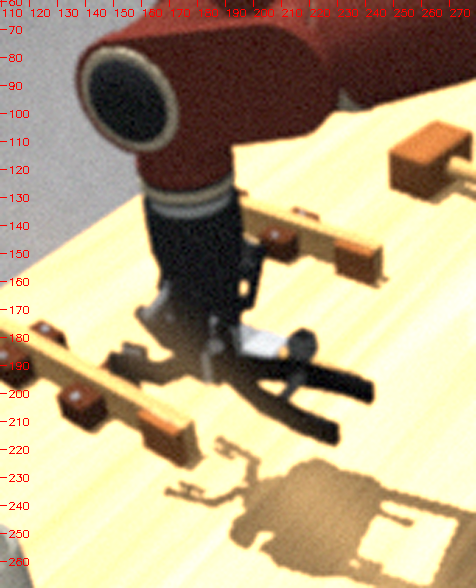

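apply_moves([
  {"x": 0.004, "y": 0.035, "z": 0.0, "rx": 0.0, "ry": 0.0, "rz": -0.008, "jaw": 0.02},
  {"x": 0.009, "y": 0.08, "z": 0.0, "rx": 0.0, "ry": 0.0, "rz": -0.018, "jaw": 0.02},
  {"x": 0.014, "y": 0.125, "z": 0.0, "rx": 0.0, "ry": 0.0, "rz": -0.028, "jaw": 0.02},
  {"x": 0.019, "y": 0.17, "z": 0.0, "rx": 0.0, "ry": 0.0, "rz": -0.038, "jaw": 0.02},
  {"x": 0.024, "y": 0.215, "z": 0.0, "rx": 0.0, "ry": 0.0, "rz": -0.048, "jaw": 0.02},
  {"x": 0.029, "y": 0.26, "z": 0.0, "rx": 0.0, "ry": 0.0, "rz": -0.058, "jaw": 0.02},
  {"x": 0.034, "y": 0.305, "z": 0.0, "rx": 0.0, "ry": 0.0, "rz": -0.068, "jaw": 0.02},
  {"x": 0.038, "y": 0.34, "z": 0.0, "rx": 0.0, "ry": 0.0, "rz": -0.075, "jaw": 0.02},
  {"x": 0.0387, "y": 0.35, "z": 0.0, "rx": 0.0, "ry": 0.0, "rz": -0.077, "jaw": 0.02},
  {"x": 0.0387, "y": 0.35, "z": 0.0, "rx": 0.0, "ry": 0.0, "rz": -0.077, "jaw": 0.02},
])

```text
time: 9.02
eef_pos: [555.8, -178.2, 204.2]
tool_rot: [1.0, -0.007, -0.001, -0.001]
wrist_force: [-0.9, 1.0, -4.8]
width: 27.1
```

```bash
python3 - <<'E'
from h import *
cs=env.read_camera("side");crop(cs["color"],170,60,340,230,3.5,"pics/g7.png")
ct=env.read_camera("top");crop(ct["color"],250,80,380,220,4.2,"pics/g8.png")
go(556,-178.6,150,-0.013)
E
```

```text
t 9.125 pos [ 556.1 -177.2  204.8] w 27.3 F [ 0.6 -0.5 -4.3]
shift m [-0.      0.0015  0.0548] rot [-0.0014  0.0017  0.0004]
```

View pics/g7.png

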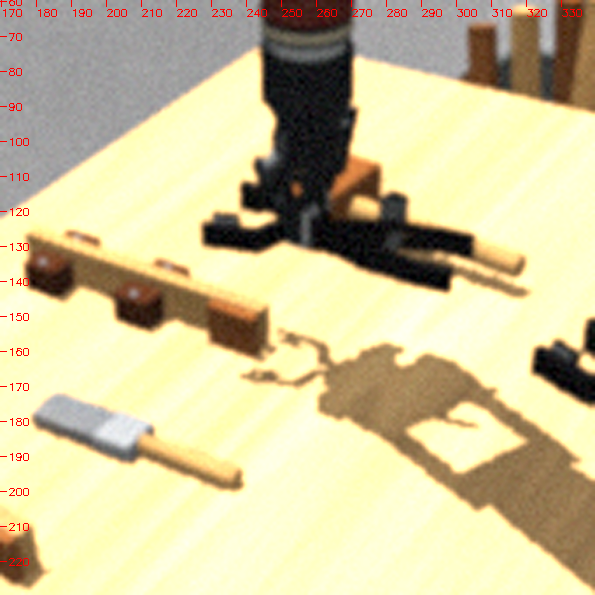

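View pics/g8.png

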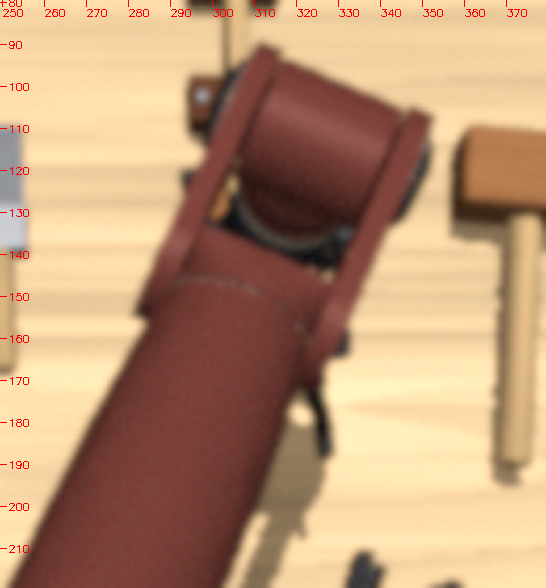

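apply_moves([
  {"x": 0.0, "y": 0.001, "z": 0.02, "rx": 0.0, "ry": 0.0, "rz": 0.0, "jaw": 0.02},
  {"x": 0.0, "y": 0.001, "z": 0.045, "rx": 0.0, "ry": 0.0, "rz": 0.0, "jaw": 0.02},
  {"x": 0.0, "y": 0.001, "z": 0.065, "rx": 0.0, "ry": 0.0, "rz": 0.0, "jaw": 0.02},
  {"x": 0.0, "y": 0.001, "z": 0.07, "rx": 0.0, "ry": 0.0, "rz": 0.0, "jaw": 0.02},
  {"x": 0.0, "y": 0.001, "z": 0.07, "rx": 0.0, "ry": 0.0, "rz": 0.0, "jaw": 0.02},
])

```text
time: 9.75
eef_pos: [556.5, -179.1, 135.5]
tool_rot: [1.0, -0.006, -0.0, -0.0]
wrist_force: [-0.4, 0.1, -5.2]
width: 27.3
```

```bash
python3 - <<'E'
from h import *
cs=env.read_camera("side");crop(cs["color"],170,90,290,190,5.5,"pics/g9.png")
ct=env.read_camera("top");crop(ct["color"],280,90,350,190,6,"pics/g10.png")
go(556,-178.6,77,-0.013)
E
```

```text
t 9.85 pos [ 557.2 -179.5  136.9] w 27.4 F [-0.3  0.8 -4.3]
shift m [-0.0013 -0.0009  0.0599] rot [ 0.0008 -0.0018 -0.0001]
```

View pics/g9.png

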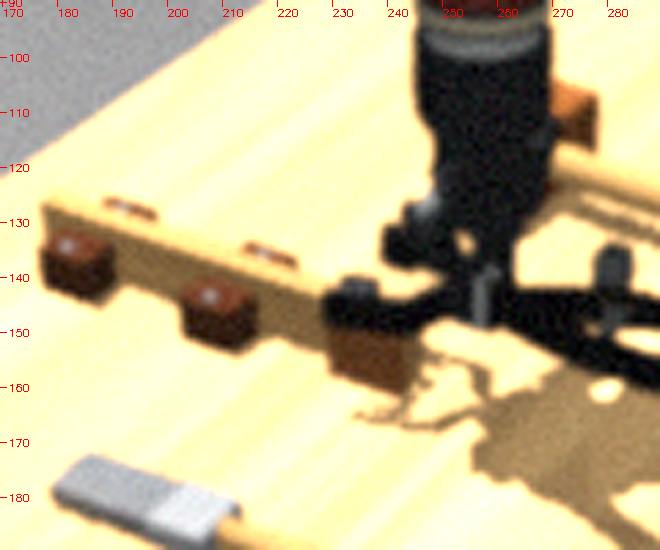

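View pics/g10.png

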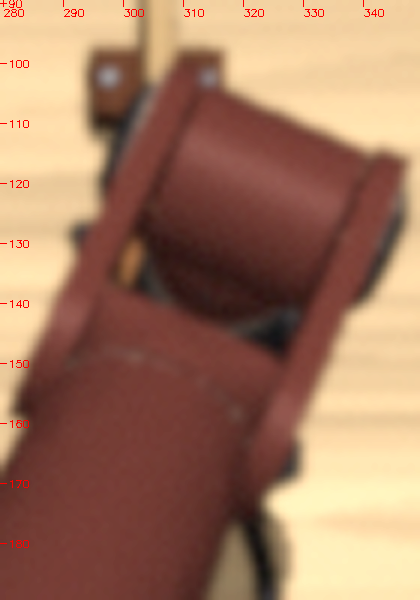

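```bash
python3 - <<'E'
from h import *
ct=env.read_camera("top")
print(ray(ct,289.7,130,82),ray(ct,298.6,132,45),ray(ct,303,132,45),ray(ct,308.8,132,45))
print("open on done: moving outer, fixed outer, pivot",ray(ct,184.3,134.5,23),ray(ct,208.5,134.5,23))
E
```

```text
[ 620.57405091 -119.38667327   82.        ] [ 625.49032436 -151.58252777   45.        ] [ 625.43523419 -165.90460486   45.        ] [ 625.36261289 -184.78434195   45.        ]
open on done: moving outer, fixed outer, pivot [625.27157247 223.06051928  23.        ] [624.96407545 143.29724661  23.        ]
```

apply_moves([
  {"x": -0.001, "y": -0.0005, "z": 0.015, "rx": 0.0, "ry": 0.0, "rz": 0.0, "jaw": 0.02},
  {"x": -0.001, "y": -0.0005, "z": 0.03, "rx": 0.0, "ry": 0.0, "rz": 0.0, "jaw": 0.02},
  {"x": -0.001, "y": -0.0005, "z": 0.04, "rx": 0.0, "ry": 0.0, "rz": 0.0, "jaw": 0.02},
  {"x": -0.001, "y": -0.0005, "z": 0.045, "rx": 0.0, "ry": 0.0, "rz": 0.0, "jaw": 0.02},
  {"x": -0.001, "y": -0.0005, "z": 0.045, "rx": 0.0, "ry": 0.0, "rz": 0.0, "jaw": 0.02},
])

```text
time: 10.52
eef_pos: [555.3, -178.7, 90.2]
tool_rot: [1.0, -0.007, -0.0, -0.0]
wrist_force: [0.3, 0.3, -5.1]
width: 27.0
```

```bash
python3 - <<'E'
from h import *
cs=env.read_camera("side");crop(cs["color"],200,110,290,190,7,"pics/i1.png")
go(556,-178.6,77,-0.013)
E
```

```text
t 10.575 pos [ 555.6 -178.8   90.8] w 27.0 F [ 0.2 -0.3 -4.6]
shift m [ 0.0004 -0.0002  0.0138] rot [ 0.     -0.     -0.0002]
```

View pics/i1.png

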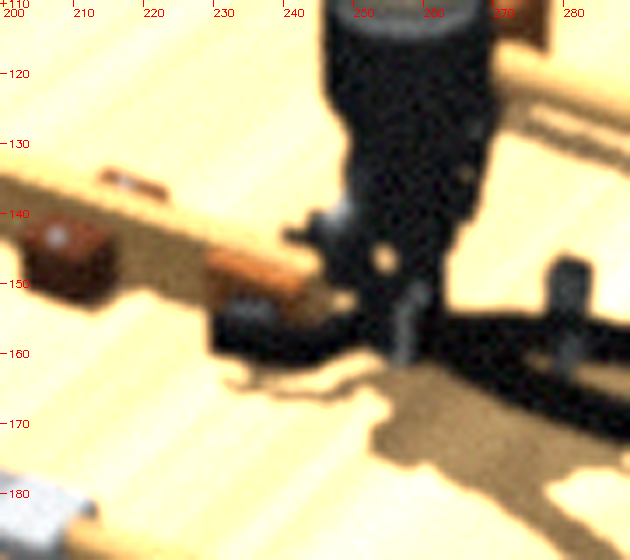

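Jaws straddle the rail and spacer with nothing touching (force is just the weight). Lower the last 14 mm.

apply_moves([
  {"x": 0.0, "y": 0.0, "z": 0.007, "rx": 0.0, "ry": 0.0, "rz": 0.0, "jaw": 0.02},
  {"x": 0.0, "y": 0.0, "z": 0.011, "rx": 0.0, "ry": 0.0, "rz": 0.0, "jaw": 0.02},
  {"x": 0.0, "y": 0.0, "z": 0.0135, "rx": 0.0, "ry": 0.0, "rz": 0.0, "jaw": 0.02},
  {"x": 0.0, "y": 0.0, "z": 0.0135, "rx": 0.0, "ry": 0.0, "rz": 0.0, "jaw": 0.02},
])

```text
time: 11.08
eef_pos: [555.5, -178.8, 77.3]
tool_rot: [1.0, -0.007, 0.0, -0.0]
wrist_force: [-0.0, -0.4, -5.1]
width: 27.3
```

apply_moves([
  {"x": 0.0, "y": 0.0, "z": 0.001, "rx": 0.0, "ry": 0.0, "rz": 0.0, "jaw": 0.02},
  {"x": 0.0, "y": 0.0, "z": 0.002, "rx": 0.0, "ry": 0.0, "rz": 0.0, "jaw": 0.02},
  {"x": 0.0, "y": 0.0, "z": 0.002, "rx": 0.0, "ry": 0.0, "rz": 0.0, "jaw": 0.02},
])

```text
time: 11.45
eef_pos: [555.9, -178.9, 76.9]
tool_rot: [1.0, -0.007, -0.0, 0.0]
wrist_force: [-4.5, 2.3, 3.4]
width: 27.0
```

apply_moves([
  {"x": 0.0, "y": 0.0, "z": 0.0, "rx": 0.0, "ry": 0.0, "rz": 0.0, "jaw": 0.03},
  {"x": 0.0, "y": 0.0, "z": 0.0, "rx": 0.0, "ry": 0.0, "rz": 0.0, "jaw": 0.05},
  {"x": 0.0, "y": 0.0, "z": 0.0, "rx": 0.0, "ry": 0.0, "rz": 0.0, "jaw": 0.056},
  {"x": 0.0, "y": 0.0, "z": 0.0, "rx": 0.0, "ry": 0.0, "rz": 0.0, "jaw": 0.056},
  {"x": 0.0, "y": 0.0, "z": -0.03, "rx": 0.0, "ry": 0.0, "rz": 0.0, "jaw": 0.056},
  {"x": 0.0, "y": 0.0, "z": -0.08, "rx": 0.0, "ry": 0.0, "rz": 0.0, "jaw": 0.056},
  {"x": 0.0, "y": 0.05, "z": -0.14, "rx": 0.0, "ry": 0.0, "rz": 0.0, "jaw": 0.08},
  {"x": -0.05, "y": 0.1, "z": -0.16, "rx": 0.0, "ry": 0.0, "rz": 0.0, "jaw": 0.08},
  {"x": -0.05, "y": 0.16, "z": -0.16, "rx": 0.0, "ry": 0.0, "rz": 0.0, "jaw": 0.08},
  {"x": -0.05, "y": 0.16, "z": -0.16, "rx": 0.0, "ry": 0.0, "rz": 0.0, "jaw": 0.08},
])

```text
time: 12.7
eef_pos: [502.6, -341.2, 236.7]
tool_rot: [1.0, -0.008, 0.001, 0.001]
wrist_force: [1.4, 0.3, 0.0]
width: 80.0
```

```bash
python3 - <<'E'
from h import *
cs=env.read_camera("side");crop(cs["color"],200,100,320,195,5.5,"pics/i2.png")
ct=env.read_camera("top");crop(ct["color"],280,90,350,190,6,"pics/i3.png")
go(556,-178.6,230,-0.013)
E
```

```text
t 12.8 pos [ 503.  -339.3  235.3] w 80.1 F [ 1.1  0.5 -0. ]
shift m [ 0.0505 -0.1615  0.0053] rot [-0.0002 -0.0001 -0.0026]
```

View pics/i2.png

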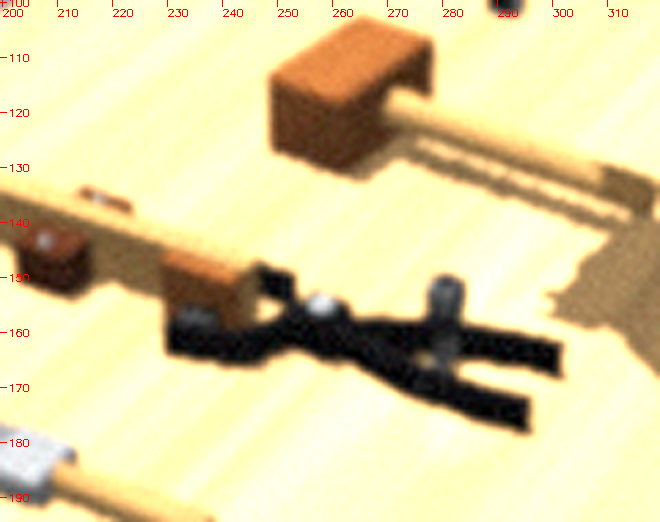

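View pics/i3.png

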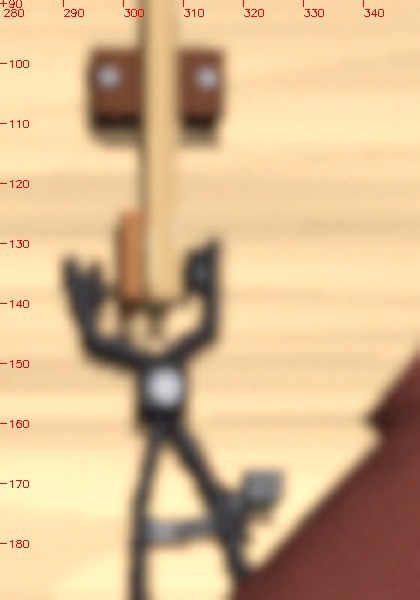

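```bash
python3 - <<'E'
from h import *
ct=env.read_camera("top");cs=env.read_camera("side")
print(ray(ct,306.8,153.8,31),ray(cs,257.3,154.7,31))
print("handle ends side",ray(cs,296.5,172,23),ray(cs,300.5,162,23))
go(444,-190.5,130,-0.013)
E
```

```text
[ 555.79013246 -177.9034601    31.        ] [ 557.91853513 -178.81796238   31.        ]
handle ends side [ 413.60858722 -168.32173671   23.        ] [ 425.64329043 -221.93969292   23.        ]
t 12.9 pos [ 503.5 -337.1  234.5] w 80.2 F [ 0.1  0.2 -0.5]
shift m [-0.0612 -0.1456  0.1048] rot [-0.0016  0.001   0.0002]
```

apply_moves([
  {"x": -0.02, "y": -0.05, "z": 0.0, "rx": 0.0, "ry": 0.0, "rz": 0.0, "jaw": 0.085},
  {"x": -0.04, "y": -0.1, "z": 0.02, "rx": 0.0, "ry": 0.0, "rz": 0.0, "jaw": 0.085},
  {"x": -0.061, "y": -0.143, "z": 0.05, "rx": 0.0, "ry": 0.0, "rz": 0.0, "jaw": 0.085},
  {"x": -0.061, "y": -0.143, "z": 0.09, "rx": 0.0, "ry": 0.0, "rz": 0.0, "jaw": 0.085},
  {"x": -0.061, "y": -0.143, "z": 0.115, "rx": 0.0, "ry": 0.0, "rz": 0.0, "jaw": 0.085},
  {"x": -0.061, "y": -0.143, "z": 0.115, "rx": 0.0, "ry": 0.0, "rz": 0.0, "jaw": 0.085},
])

```text
time: 13.65
eef_pos: [442.8, -191.6, 117.6]
tool_rot: [1.0, -0.005, -0.003, -0.002]
wrist_force: [-1.1, -0.1, -0.2]
width: 85.0
```

```bash
python3 - <<'E'
from h import *
cs=env.read_camera("side");crop(cs["color"],220,80,345,200,5,"pics/j1.png")
go(444,-193,75,-0.013)
E
```

```text
t 13.7 pos [ 443.9 -192.7  119.4] w 84.8 F [0.5 0.3 0.6]
shift m [0.0002 0.0004 0.0444] rot [-0.0016  0.0022  0.0017]
```

View pics/j1.png

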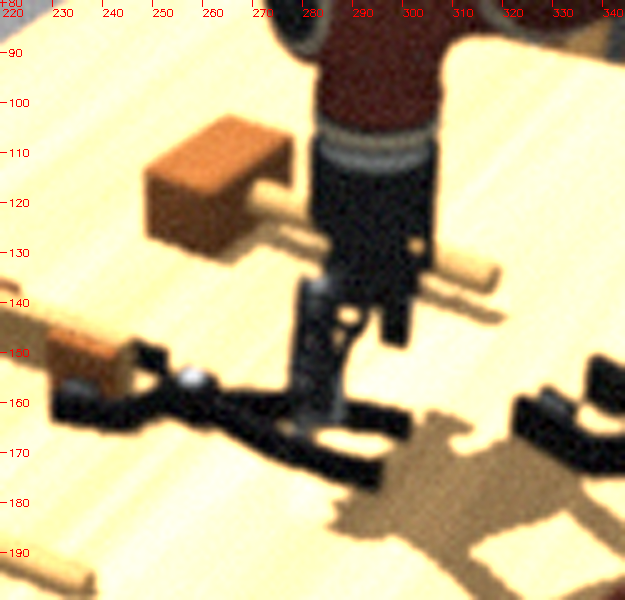

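```bash
python3 - <<'E'
from h import *
ct=env.read_camera("top");cs=env.read_camera("side")
for p in((444,-150,59),(444,-143,59),(444,-235,59),(444,-150,15),(444,-161,23),(444,-229,23),(444,-235,15)):print(p,proj(cs,p))
E
```

```text
(444, -150, 59) [285.36260511 162.48014139]
(444, -143, 59) [284.28935881 163.66456572]
(444, -235, 59) [297.75052448 148.80895226]
(444, -150, 15) [284.74426569 174.21707882]
(444, -161, 23) [286.4958612 170.2571799]
(444, -229, 23) [296.2176776  159.20327765]
(444, -235, 15) [296.88798706 160.32148023]
```

apply_moves([
  {"x": 0.0, "y": 0.0005, "z": 0.02, "rx": 0.0, "ry": 0.0, "rz": 0.0, "jaw": 0.085},
  {"x": 0.0, "y": 0.0005, "z": 0.035, "rx": 0.0, "ry": 0.0, "rz": 0.0, "jaw": 0.085},
  {"x": 0.0, "y": 0.0005, "z": 0.043, "rx": 0.0, "ry": 0.0, "rz": 0.0, "jaw": 0.085},
  {"x": 0.0, "y": 0.0005, "z": 0.043, "rx": 0.0, "ry": 0.0, "rz": 0.0, "jaw": 0.085},
  {"x": 0.0, "y": 0.0005, "z": 0.043, "rx": 0.0, "ry": 0.0, "rz": 0.0, "jaw": 0.085},
])

```text
time: 14.42
eef_pos: [444.7, -195.0, 77.9]
tool_rot: [1.0, -0.007, 0.0, 0.0]
wrist_force: [-0.3, 0.5, 0.5]
width: 85.0
```

```bash
python3 - <<'E'
from h import *
cs=env.read_camera("side");crop(cs["color"],220,80,345,200,5,"pics/j2.png")
go(444,-171.5,75,-0.013)
E
```

```text
t 14.475 pos [ 444.7 -195.1   78. ] w 85.1 F [ 0.2 -0.2  0.4]
shift m [-0.001  -0.0236  0.003 ] rot [ 0.0006 -0.001  -0.0003]
```

View pics/j2.png

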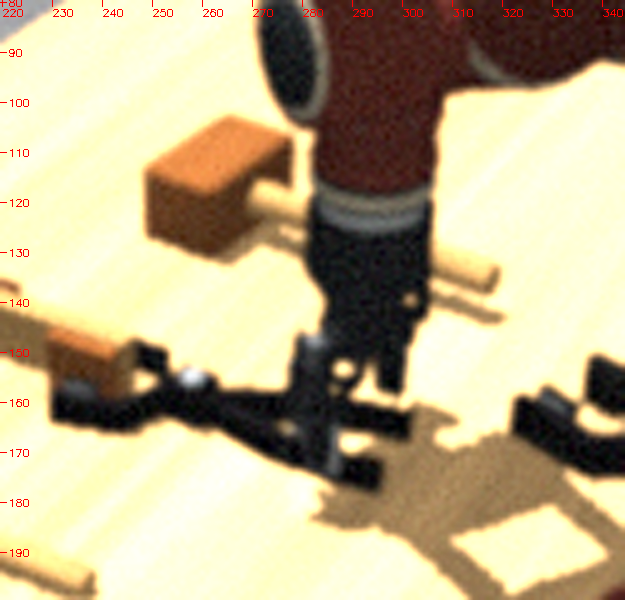

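apply_moves([
  {"x": 0.0, "y": -0.001, "z": 0.003, "rx": 0.0, "ry": 0.0, "rz": 0.0, "jaw": 0.072},
  {"x": 0.0, "y": -0.004, "z": 0.003, "rx": 0.0, "ry": 0.0, "rz": 0.0, "jaw": 0.066},
  {"x": 0.0, "y": -0.008, "z": 0.003, "rx": 0.0, "ry": 0.0, "rz": 0.0, "jaw": 0.058},
  {"x": 0.0, "y": -0.013, "z": 0.003, "rx": 0.0, "ry": 0.0, "rz": 0.0, "jaw": 0.05},
  {"x": 0.0, "y": -0.018, "z": 0.003, "rx": 0.0, "ry": 0.0, "rz": 0.0, "jaw": 0.042},
  {"x": 0.0, "y": -0.022, "z": 0.003, "rx": 0.0, "ry": 0.0, "rz": 0.0, "jaw": 0.036},
  {"x": 0.0, "y": -0.0236, "z": 0.003, "rx": 0.0, "ry": 0.0, "rz": 0.0, "jaw": 0.02},
  {"x": 0.0, "y": -0.0236, "z": 0.003, "rx": 0.0, "ry": 0.0, "rz": 0.0, "jaw": 0.02},
], force=25)

```text
time: 15.48
eef_pos: [445.2, -171.5, 76.2]
tool_rot: [1.0, -0.006, -0.0, 0.0]
wrist_force: [-6.6, 1.0, 13.0]
width: 28.7
```

```bash
python3 - <<'E'
from h import *
cs=env.read_camera("side");crop(cs["color"],220,80,345,200,5,"pics/j3.png")
go(444,-171.5,75,-0.013)
E
```

```text
t 15.525 pos [ 445.1 -171.4   76.2] w 28.5 F [-6.5  1.6 14. ]
shift m [-0.0011  0.0001  0.0012] rot [ 0.0006  0.0001 -0.0001]
```

View pics/j3.png

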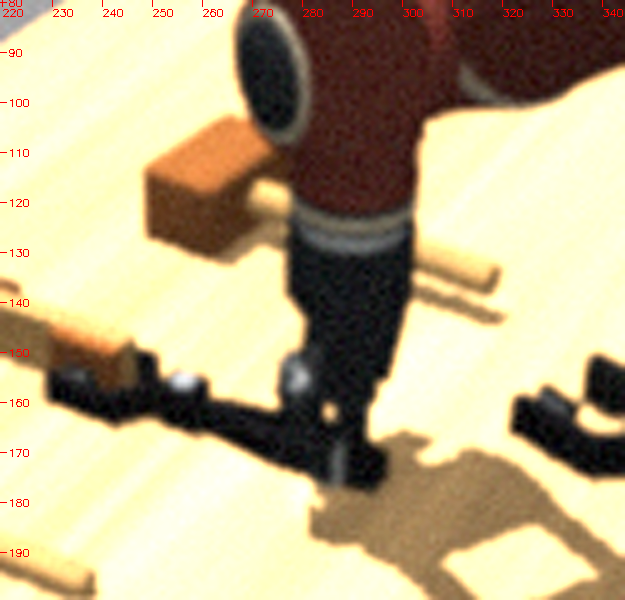

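apply_moves([
  {"x": 0.0, "y": 0.0, "z": 0.0, "rx": 0.0, "ry": 0.0, "rz": 0.0, "jaw": 0.02},
  {"x": 0.0, "y": 0.0, "z": 0.0, "rx": 0.0, "ry": 0.0, "rz": 0.0, "jaw": 0.02},
])

```text
time: 15.78
eef_pos: [445.1, -171.5, 76.3]
tool_rot: [1.0, -0.007, -0.0, 0.0]
wrist_force: [-5.4, 1.5, 14.1]
width: 28.4
```

apply_moves([
  {"x": 0.0, "y": 0.0, "z": 0.0, "rx": 0.0, "ry": 0.0, "rz": 0.0, "jaw": 0.04},
  {"x": 0.0, "y": 0.0, "z": 0.0, "rx": 0.0, "ry": 0.0, "rz": 0.0, "jaw": 0.055},
  {"x": 0.0, "y": 0.0, "z": 0.0, "rx": 0.0, "ry": 0.0, "rz": 0.0, "jaw": 0.055},
  {"x": 0.0, "y": 0.0, "z": -0.03, "rx": 0.0, "ry": 0.0, "rz": 0.0, "jaw": 0.055},
  {"x": 0.0, "y": 0.0, "z": -0.08, "rx": 0.0, "ry": 0.0, "rz": 0.0, "jaw": 0.055},
  {"x": 0.0, "y": 0.06, "z": -0.13, "rx": 0.0, "ry": 0.0, "rz": 0.0, "jaw": 0.055},
  {"x": 0.0, "y": 0.11, "z": -0.16, "rx": 0.0, "ry": 0.0, "rz": 0.0, "jaw": 0.055},
  {"x": 0.0, "y": 0.16, "z": -0.16, "rx": 0.0, "ry": 0.0, "rz": 0.0, "jaw": 0.055},
  {"x": 0.0, "y": 0.16, "z": -0.16, "rx": 0.0, "ry": 0.0, "rz": 0.0, "jaw": 0.055},
])

```text
time: 16.9
eef_pos: [442.4, -334.7, 235.4]
tool_rot: [1.0, -0.009, 0.001, 0.001]
wrist_force: [-1.1, -0.1, -1.0]
width: 55.0
```

```bash
python3 - <<'E'
from h import *
cs=env.read_camera("side");crop(cs["color"],200,110,320,195,5.5,"pics/k2.png")
ct=env.read_camera("top");crop(ct["color"],280,110,350,210,6,"pics/k3.png")
go(444,-171.5,75,-0.013)
E
```

```text
t 17.0 pos [ 442.1 -331.2  233.6] w 55.3 F [-0.7  0.3 -0.6]
shift m [-0.0003 -0.1595  0.1588] rot [-0.0015  0.0009 -0.0013]
```

View pics/k2.png

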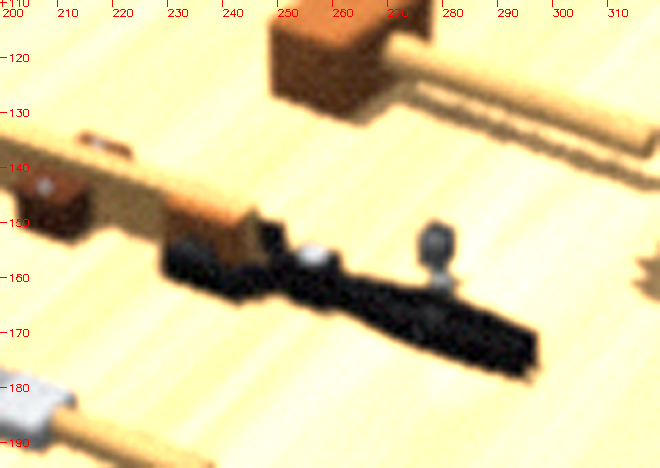

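View pics/k3.png

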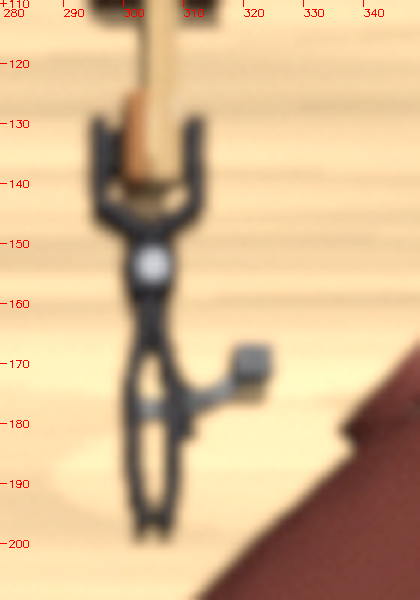

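```bash
python3 - <<'E'
from h import *
ct=env.read_camera("top");cs=env.read_camera("side")
print(ray(ct,304.8,153.5,31),ray(cs,256,155.7,31))
print("axis top: handle ends mid",ray(ct,304.3,198,23))
go(556.3,-171.5,140,-0.015)
E
```

```text
[ 556.82450141 -171.42486816   31.        ] [ 558.6723662  -171.88986531   31.        ]
axis top: handle ends mid [ 411.40815441 -166.62096868   23.        ]
t 17.1 pos [ 442.3 -330.   233.3] w 54.9 F [-0.3  0.8 -0.4]
shift m [ 0.1122 -0.1597  0.0934] rot [-0.0016  0.0013  0.0026]
```

apply_moves([
  {"x": 0.035, "y": -0.05, "z": 0.0, "rx": 0.0, "ry": 0.0, "rz": 0.0, "jaw": 0.056},
  {"x": 0.07, "y": -0.1, "z": 0.0, "rx": 0.0, "ry": 0.0, "rz": 0.0, "jaw": 0.056},
  {"x": 0.1, "y": -0.145, "z": 0.02, "rx": 0.0, "ry": 0.0, "rz": 0.005, "jaw": 0.056},
  {"x": 0.1125, "y": -0.1597, "z": 0.06, "rx": 0.0, "ry": 0.0, "rz": 0.008, "jaw": 0.056},
  {"x": 0.1125, "y": -0.1597, "z": 0.09, "rx": 0.0, "ry": 0.0, "rz": 0.008, "jaw": 0.056},
  {"x": 0.1125, "y": -0.1597, "z": 0.095, "rx": 0.0, "ry": 0.0, "rz": 0.008, "jaw": 0.056},
  {"x": 0.1125, "y": -0.1597, "z": 0.095, "rx": 0.0, "ry": 0.0, "rz": 0.008, "jaw": 0.056},
])

```text
time: 17.98
eef_pos: [557.0, -172.5, 139.7]
tool_rot: [1.0, -0.01, -0.0, -0.0]
wrist_force: [0.4, 0.2, 0.2]
width: 56.1
```

```bash
python3 - <<'E'
from h import *
go(556.5,-171.5,77,-0.025)
E
```

```text
t 17.975 pos [ 557.  -172.5  139.7] w 56.1 F [0.4 0.2 0.2]
shift m [-0.0005 -0.001   0.0627] rot [-0.0001  0.      0.0044]
```

apply_moves([
  {"x": 0.0, "y": -0.001, "z": 0.02, "rx": 0.0, "ry": 0.0, "rz": 0.004, "jaw": 0.056},
  {"x": 0.0, "y": -0.001, "z": 0.04, "rx": 0.0, "ry": 0.0, "rz": 0.004, "jaw": 0.056},
  {"x": 0.0, "y": -0.001, "z": 0.055, "rx": 0.0, "ry": 0.0, "rz": 0.004, "jaw": 0.056},
  {"x": 0.0, "y": -0.001, "z": 0.062, "rx": 0.0, "ry": 0.0, "rz": 0.004, "jaw": 0.056},
  {"x": 0.0, "y": -0.001, "z": 0.062, "rx": 0.0, "ry": 0.0, "rz": 0.004, "jaw": 0.056},
])

```text
time: 18.6
eef_pos: [556.7, -171.9, 76.4]
tool_rot: [1.0, -0.013, -0.001, -0.0]
wrist_force: [0.1, -0.6, 0.4]
width: 56.3
```

apply_moves([
  {"x": 0.0, "y": 0.0, "z": 0.0, "rx": 0.0, "ry": 0.0, "rz": 0.0, "jaw": 0.04},
  {"x": 0.0, "y": 0.0, "z": 0.0, "rx": 0.0, "ry": 0.0, "rz": 0.0, "jaw": 0.02},
  {"x": 0.0, "y": 0.0, "z": 0.0, "rx": 0.0, "ry": 0.0, "rz": 0.0, "jaw": 0.02},
  {"x": 0.0, "y": 0.0, "z": 0.0, "rx": 0.0, "ry": 0.0, "rz": 0.0, "jaw": 0.02},
], force=40)

```text
time: 19.1
eef_pos: [557.7, -171.9, 78.4]
tool_rot: [1.0, -0.012, 0.001, 0.0]
wrist_force: [-0.8, 2.3, 6.3]
width: 27.5
```

apply_moves([
  {"x": -0.001, "y": 0.0, "z": 0.0, "rx": 0.0, "ry": 0.0, "rz": 0.0, "jaw": 0.02},
  {"x": -0.002, "y": 0.0, "z": 0.0, "rx": 0.0, "ry": 0.0, "rz": 0.0, "jaw": 0.02},
  {"x": -0.002, "y": 0.0, "z": 0.0, "rx": 0.0, "ry": 0.0, "rz": 0.0, "jaw": 0.02},
])

```text
time: 19.48
eef_pos: [556.5, -172.0, 78.4]
tool_rot: [1.0, -0.013, 0.002, 0.0]
wrist_force: [3.7, 3.0, 3.3]
width: 27.6
```

apply_moves([
  {"x": -0.001, "y": 0.0, "z": 0.0, "rx": 0.0, "ry": 0.0, "rz": 0.0, "jaw": 0.02},
  {"x": -0.0015, "y": 0.0, "z": 0.0, "rx": 0.0, "ry": 0.0, "rz": 0.0, "jaw": 0.02},
  {"x": -0.0015, "y": 0.0, "z": 0.0, "rx": 0.0, "ry": 0.0, "rz": 0.0, "jaw": 0.02},
])

```text
time: 19.85
eef_pos: [555.4, -172.0, 78.4]
tool_rot: [1.0, -0.013, 0.003, 0.0]
wrist_force: [6.2, 2.7, 2.2]
width: 27.2
```

apply_moves([
  {"x": -0.001, "y": 0.0, "z": 0.0005, "rx": 0.0, "ry": 0.0, "rz": 0.0, "jaw": 0.02},
  {"x": -0.0018, "y": 0.0, "z": 0.001, "rx": 0.0, "ry": 0.0, "rz": 0.0, "jaw": 0.02},
  {"x": -0.0018, "y": 0.0, "z": 0.001, "rx": 0.0, "ry": 0.0, "rz": 0.0, "jaw": 0.02},
  {"x": -0.0018, "y": 0.0, "z": 0.001, "rx": 0.0, "ry": 0.0, "rz": 0.0, "jaw": 0.02},
])

```text
time: 20.35
eef_pos: [554.9, -172.0, 78.4]
tool_rot: [1.0, -0.013, 0.004, 0.001]
wrist_force: [9.4, 3.7, 3.5]
width: 27.4
```

apply_moves([
  {"x": -0.0007, "y": 0.0, "z": 0.0, "rx": 0.0, "ry": 0.0, "rz": 0.0, "jaw": 0.02},
  {"x": -0.0007, "y": 0.0, "z": 0.0, "rx": 0.0, "ry": 0.0, "rz": 0.0, "jaw": 0.02},
  {"x": -0.0007, "y": 0.0, "z": 0.0, "rx": 0.0, "ry": 0.0, "rz": 0.0, "jaw": 0.02},
])

```text
time: 20.72
eef_pos: [554.3, -172.0, 78.4]
tool_rot: [1.0, -0.013, 0.005, 0.001]
wrist_force: [9.7, 3.4, 1.8]
width: 27.7
```

```bash
python3 - <<'E'
from h import *
cs=env.read_camera("side");crop(cs["color"],200,110,320,195,5.5,"pics/l2.png")
go(556.5,-171.5,77,-0.025)
E
```

```text
t 20.775 pos [ 554.3 -172.    78.4] w 27.9 F [9.8 3.5 1.7]
shift m [ 0.0022 -0.0006  0.0014] rot [ 0.001  -0.0091 -0.0004]
```

View pics/l2.png

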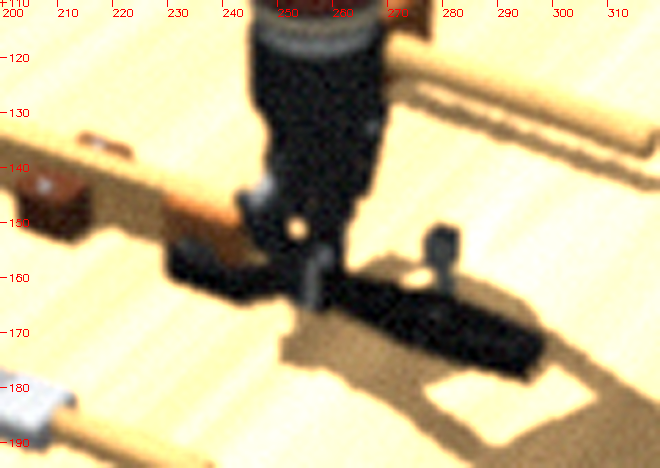

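apply_moves([
  {"x": 0.0015, "y": 0.0, "z": 0.0, "rx": 0.0, "ry": 0.0, "rz": 0.0, "jaw": 0.02},
  {"x": 0.004, "y": 0.0, "z": 0.0, "rx": 0.0, "ry": 0.0, "rz": 0.0, "jaw": 0.02},
  {"x": 0.004, "y": 0.0, "z": 0.0, "rx": 0.0, "ry": 0.0, "rz": 0.0, "jaw": 0.02},
  {"x": 0.004, "y": 0.0, "z": 0.0, "rx": 0.0, "ry": 0.0, "rz": 0.0, "jaw": 0.04},
  {"x": 0.004, "y": 0.0, "z": 0.0, "rx": 0.0, "ry": 0.0, "rz": 0.0, "jaw": 0.056},
  {"x": 0.004, "y": 0.0, "z": 0.0, "rx": 0.0, "ry": 0.0, "rz": 0.0, "jaw": 0.056},
  {"x": 0.004, "y": 0.0, "z": -0.03, "rx": 0.0, "ry": 0.0, "rz": 0.0, "jaw": 0.056},
  {"x": 0.004, "y": 0.0, "z": -0.08, "rx": 0.0, "ry": 0.0, "rz": 0.0, "jaw": 0.056},
  {"x": -0.05, "y": 0.03, "z": -0.13, "rx": 0.0, "ry": 0.0, "rz": 0.0, "jaw": 0.056},
  {"x": -0.08, "y": 0.08, "z": -0.16, "rx": 0.0, "ry": 0.0, "rz": 0.0, "jaw": 0.056},
])

```text
time: 22.02
eef_pos: [478.1, -237.0, 228.5]
tool_rot: [1.0, -0.011, 0.0, 0.0]
wrist_force: [0.7, -0.7, 0.2]
width: 55.8
```

apply_moves([
  {"x": -0.03, "y": 0.04, "z": 0.0, "rx": 0.0, "ry": 0.0, "rz": 0.0, "jaw": 0.056},
  {"x": -0.05, "y": 0.08, "z": 0.0, "rx": 0.0, "ry": 0.0, "rz": 0.0, "jaw": 0.056},
  {"x": -0.05, "y": 0.08, "z": 0.0, "rx": 0.0, "ry": 0.0, "rz": 0.0, "jaw": 0.056},
  {"x": -0.05, "y": 0.08, "z": 0.0, "rx": 0.0, "ry": 0.0, "rz": 0.0, "jaw": 0.056},
])

```text
time: 22.52
eef_pos: [426.8, -315.6, 226.6]
tool_rot: [1.0, -0.013, -0.0, -0.0]
wrist_force: [0.7, -0.0, -0.0]
width: 56.0
```

```bash
python3 - <<'E'
from h import *
cs=env.read_camera("side");crop(cs["color"],200,110,320,195,5.5,"pics/m2.png")
ct=env.read_camera("top");crop(ct["color"],280,110,350,210,6,"pics/m3.png");cv2.imwrite("pics/m4.png",ct["color"])
go(444,-171.5,75,-0.013)
E
```

```text
t 22.625 pos [ 427.2 -315.   226.6] w 55.9 F [-0.2  0.1  0.2]
shift m [ 0.0134 -0.1438  0.1517] rot [-0.0007  0.0005 -0.0111]
```

View pics/m2.png

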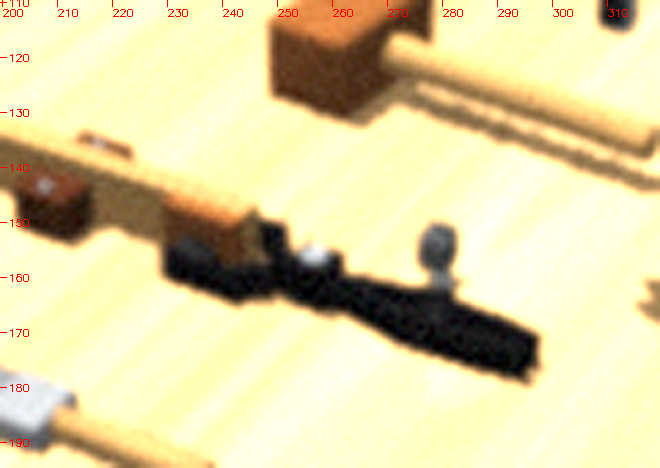

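View pics/m3.png

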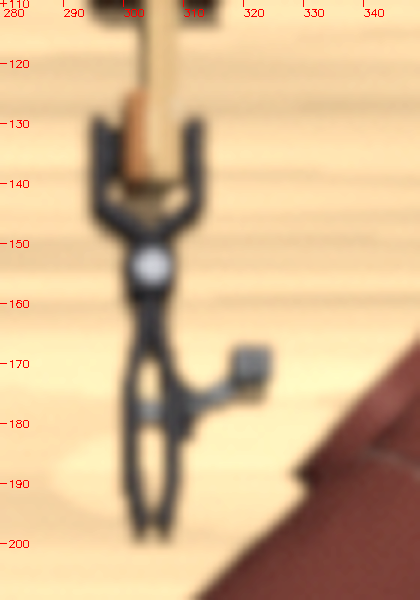

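View pics/m4.png

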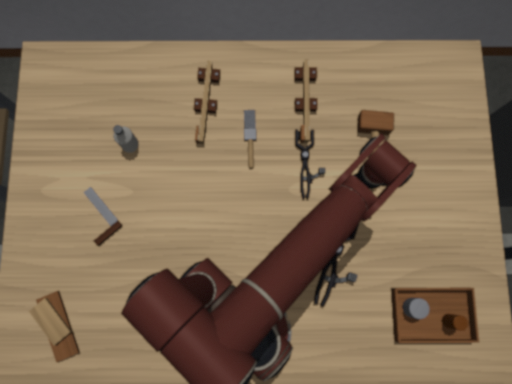

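```bash
python3 -c "
from cell import env
print(env.sign_off(), env.read_state()['time'])"
```

```text
the job is handed in; nothing more can be done
the job is handed in; nothing more can be done
```

The clamp now sits closed on the new rail, held by its own ratchet, and I handed the job in at about 23 s of the 67 s allowed.

**What I did:**
- **Release:** I pressed the thumb pad down about 7 mm with 3 N, and the clamp sprang fully open.
- **Carry and place:** I took it by the pivot block and set it flat on the bench with its jaws either side of the new spacer. The pad middles are about 25 mm from the rail's end.
- **Squeeze:** I squeezed the handles with the grip set to 25 N, then let go. The ratchet held and the gap looked closed in both views.
- **Tug:** Gripping the pivot block, I pulled straight back to 9.8 N. The tool gave about 3.4 mm, which fits the expected stretch of the rubber plus some slack. I then eased off and backed away.

**Last checks:** After the tug, the pivot and jaws were at the same pixels as before it, with no visible gap. The brush and mallet were seen unmoved in both views, the bottle and try square in the top view only. The gripper is clear of everything and reads about 0 N.

**Not measured directly:**
- I did not measure the force on the spacer or the rubber's stretch; I judged them from the tug force and the pictures.
- The two cameras disagreed by about 2 mm, and up to 5 mm on raised or half-hidden points. That was within the clearances.
- My first two move calls were refused with "bad value" before anything moved. A call listing all seven fields, with a grip force, was accepted.

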